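Clear the stop pin and load the tilted box rack

ROBOT

A 6-joint arm with a two-finger parallel gripper is mounted at the origin on a cart in front of the work surface, level with it; the furniture and walls round the work are solid. World frame = base frame: x ahead of the robot, y to its left, z up, the work surface at z = 0. Lengths are in m, angles in degrees, forces in N, time in s.
With the tool pointing down it reaches from about 0.4 to 0.825 m from the base axis. Payload 7 kg.
Tool frame: the origin (TCP) lies on the centre line of the jaws, within the pads' length; the fingertips stand 19 mm ahead of it and the grasp point (between the pads) is the TCP (r.tip_extent is the distance from the TCP to the fingertips, in m); z points along the fingers, y is the line along which they close (so a half turn about z gives the same grasp; the last joint's range is limited). The gripper opens to 88 mm and grips with 3 to 60 N. Pads are 19 mm wide; open, the fingers measure 130 mm over their backs; the gripper's body (78 mm by 193 mm) begins 47 mm behind the grasp point.
Start: joints at [90.189, 20.546, 0.682, 0, -70.136, -16.507], TCP at [0.19, 0.648, 0.223] pointing down, gripper open.
Joint ranges: [-176.03, 176.03], [-82.01, 121.73], [-58.28, 71.71], [-173.87, 95.51], [-174.79, -0.11], [-173.66, 173.66]. Speed limits (degrees/s): [136.94, 136.94, 172.46, 180, 180, 180].

INTERFACE

Orientations are given as [roll, pitch, yaw] about the fixed x, y, z axes, in that order (R = Rz(yaw) Ry(pitch) Rx(roll)).
In Python, from plant import r gives the robot as it stands. The module is installed in compiled form; this text tells all that it offers.
- The arm moves only by the tool jog_arm, never from a script. Its argument "deltas" is a list that holds one entry, the list of rows, each a list of 5 numbers: the opening, from -1 (shut) to 1 (fully open), then the shift along the world's x, y, z in cm, then the turn about the world's z in rad. In form: [[[claw, dx, dy, dz, turn], ...]]. A call has 1 to 8 rows; each row shifts and turns the commanded pose from where the row before left it; what a row does not reach is not made up. A row lasts 1/8 s, in which the tool goes at most 62.5 mm and 10.7 degrees, less where a joint would pass 70% of its speed; a pose out of reach is approached as far as the arm can. A call with a gripper value outside its range is refused whole. The fingers move at their own pace and stop on an object; "force" is the grip in N (left out, the last holds). Time passes only in rows, so rows that do not move let the fingers close. It gives the time, the measured TCP pose, the force, the opening and the grip force at its end, in the units of the state.
- r.get_state(): the state, without advancing time (a new reading comes with each control period).
- r.capture(name): name is "side" or "top" or "wrist"; returns the picture (480x640x3 uint8, blue, green, red); there is no depth.
- r.camera_info(name): a dict with "fx", "fy", "cx", "cy" (pixels), "view" (4x4, takes a point from world to camera coordinates). Camera axes: x right, y up, looking along -z (the intrinsics and any distortion apply to the point x, -y, -z); pixel columns grow to the right and rows downward; lengths in m; the calibration is good to about 2 mm. The wrist camera is an equidistant fisheye: a pixel r from the principal point sees the ray r / f radians off the axis. A picture is of the moment at which its call begins: read the wrist's pose just before it. camera_info takes no time and is no camera call; for the wrist camera it gives the pose at the moment of the call.
- r.close_job(): hands the job in; it is judged then, once.
The state is a dict: "time_s": time; "joints": joint angles; "qd": joint speeds; "joint_torque": joint torques, N m; "tcp_pos": TCP position; "eef_rot": TCP orientation; "contact_force": force on the tool from outside, world axes, zero at the start; "moment": the same for the moment, N m; "gripper_width": finger opening in m; "gripper_force": force on a finger pad.
Only numpy, scipy, OpenCV 4.12 (cv2) and the standard library are available. Lean on these libraries where they do the work, as an engineer would, in place of code of your own. Each camera call takes 0.05 s, during which the arm holds its last target. There are 200 camera calls.

TASK

Take the stop pin out of the tilted rack's sloping shelf - pull its sprung collar up along the pin until it lets go, then draw the pin straight out - and drop it in the clear crate. Then stack the three boxes on the slope, the largest at the bottom, then the middle one, the smallest on top, each square to the rack with its long side running up the slope, lying flat on what is below it and pushed right back so that it leans against the backstop between the side flanges. Do not tip any box over, and leave the timer, the flask and the marker where they stand.

Things in the scene. Friction and masses are not known exactly. Their poses are not given: they have to be found in the camera images.
- rack_bay: Aluminium shelf and backstop of the fixed tilted rack. Origin: middle of the line where the shelf's upper face meets the backstop's face, 36 mm above the bench. x runs down the 25 degree slope into the backstop (the shelf spans x = 0 to -130 mm and is 116 mm wide), y runs along the backstop, z is square to the shelf. Boxes stack along z, set down with the tool along -z, tilted 25 degrees.
- backstop_top (a point): Middle of the backstop's top edge, 112 mm from rack_bay's origin along its z. The backstop is the plane x = 0 of rack_bay. Its two side flanges stand 73 mm apart inside, reach 14 mm out from it and flare open at the edge. Nothing else stands beside or above the shelf except the stop pin at x = -70 mm, y = 0, which shortens the shelf for small boxes and is in the way of these.
- stop_pin: Steel stop pin, 95 mm long, 0.12 kg, standing square to the shelf in a 16.5 mm hole. Origin on its axis under its 24 mm flange (at the shelf's surface), z along the pin to its head, axes as rack_bay's at the start. A 14 mm foot goes 22 mm down through the shelf, locked from below by two small dogs. Above the flange: neck, dark ribbed collar, bare spring, head (top 73 mm from the origin).
- collar (a joint): How far the pull collar is lifted along the pin: 0 at rest, 0.008 m at its stop. Its spring needs 4 N to start and 8 N at the stop. Lifted over about 6 mm it draws the dogs in; pulling on with it then draws the whole pin out. Pulled by anything else the pin stays locked. Let go, it springs back.
- pin_collar (a point): On the pin's axis at mid-height of the collar at rest, 40 mm from the pin's origin: where to grip. The collar is a ribbed sleeve 27 mm across and 30 mm long (25 to 55 mm from the pin's origin).
- pin_foot (a point): Point on the pin's axis near the lower end of its foot, 20 mm below the pin's origin.
- parts_crate: Clear open plastic crate standing loose on the bench, 89 x 134 x 52 mm outside, 76 (x) x 120 (y) mm inside, floor 2 mm thick, with a few small empty tubes lying in it that do not matter. Origin at the centre of its underside, z up.
- slide_box: Largest box: grey plastic hinged slide box with a small clasp, 66 (x) x 100 (y) x 48 (z) mm, 0.15 to 0.3 kg. Origin at the centre of its underside, lying flat on the bench; y is its long side.
- cover_box: Middle box: dark red box with a lid, lying on the bench, 63 (x) x 88 (y) x 40 (z) mm, about 0.14 kg. Origin at the centre of its underside, y is its long side.
- small_carton: Smallest box: plain folded cardboard carton with a strip of pale tape, 56 (x) x 70 (y) x 30 (z) mm, about 0.08 kg. Origin at the centre of its underside, y is its long side.
- timer: White bench timer, the one near the rack, 62 x 62 x 21 mm, lying loose on the bench: a bystander. Origin at the centre of its underside.
- flask: Culture flask, 45 x 72 x 138 mm, standing loose: a bystander. Origin at the centre of its underside.
- marker: Marker pen, 17 x 135 x 16 mm, lying loose: a bystander. Origin at its middle, underside.

How it is judged (in metres and radians):
On the way, in this order (a step that is already met when the one before it is completed fails the run):
1. the stop pin has been drawn out of the rack and lies in the crate, let go (x of stop_pin in the frame of parts_crate between -0.045 and 0.045 m and y of stop_pin in the frame of parts_crate between -0.068 and 0.068 m and z of stop_pin in the frame of parts_crate between 0 and 0.065 m and x of pin_foot in the frame of parts_crate between -0.04 and 0.04 m and y of pin_foot in the frame of parts_crate between -0.062 and 0.062 m and z of pin_foot in the frame of parts_crate between 0 and 0.052 m and angle between parts_crate's own z axis and vertical below 0.15 rad and contact force between stop_pin and the fingers below 0.1 N and linear speed of stop_pin below 0.03 m/s), for 0.2 s.
2. the largest box lies on the slope, back against the backstop, let go (x of slide_box in the frame of rack_bay between -0.055 and -0.046 m and y of slide_box in the frame of rack_bay between -0.011 and 0.011 m and z of slide_box in the frame of rack_bay between -0.004 and 0.004 m and angle between the z axis of slide_box and the z axis of rack_bay, either way round below 0.07 rad and angle between the y axis of slide_box and the x axis of rack_bay, either way round below 0.1 rad and angle between slide_box's own z axis and vertical below 0.6 rad and linear speed of slide_box below 0.02 m/s and contact force between slide_box and the fingers below 0.1 N), for 0.2 s.
3. the middle box lies on the largest, back against the backstop, let go (all of step 2 and x of cover_box in the frame of rack_bay between -0.049 and -0.04 m and y of cover_box in the frame of rack_bay between -0.011 and 0.011 m and z of cover_box in the frame of rack_bay between 0.044 and 0.052 m and angle between the z axis of cover_box and the z axis of rack_bay, either way round below 0.07 rad and angle between the y axis of cover_box and the x axis of rack_bay, either way round below 0.1 rad and angle between cover_box's own z axis and vertical below 0.6 rad and linear speed of cover_box below 0.02 m/s and contact force between cover_box and the fingers below 0.1 N), for 0.2 s.
4. the smallest box lies on top, back against the backstop, let go (all of step 3 and x of small_carton in the frame of rack_bay between -0.04 and -0.031 m and y of small_carton in the frame of rack_bay between -0.011 and 0.011 m and z of small_carton in the frame of rack_bay between 0.084 and 0.092 m and angle between the z axis of small_carton and the z axis of rack_bay, either way round below 0.07 rad and angle between the y axis of small_carton and the x axis of rack_bay, either way round below 0.1 rad and angle between small_carton's own z axis and vertical below 0.6 rad and linear speed of small_carton below 0.02 m/s and contact force between small_carton and the fingers below 0.1 N), for 0.2 s.
At the end, for the whole second after the job is handed in: The pin rests in the upright crate; the boxes rest on the slope, largest lowest, smallest on top, each flat on what is below (4 mm, 4 deg), square to the rack (6 deg), its rear face within 5 mm of the backstop, its middle within 11 mm of the backstop's middle line (all of step 1 and all of step 4); the robot touches nothing.
It fails at once if the timer, the flask or the marker is shifted by more than 3 cm (distance of any of timer, flask, marker from where it was at the start of the episode above 0.03 m).
It fails at once if a box is tipped over (angle between any of slide_box, cover_box, small_carton's own z axis and vertical above 1.1 rad).
It also fails if it takes over 72 s, if anything falls off the work surface, if the arm or the gripper's body presses on something with over 40 N, if the wrist force passes 120 N, or if a joint passes its speed limit or range.

## Working session

There is one attempt and no reset: what is moved stays moved. The work goes in short steps, Python scripts to look and compute and a tool call to move; the robot and the scene stay as the last step left them, time stands still between calls to the robot, and variables do not carry over. Pictures are saved under pics/ and viewed, at most 10 in all, crops included, and the job is handed in when it is done.

Besides the shell and the picture viewer there is one more tool, called after "Emit:" as name(argument=value, ...), one argument or row to a line, values as JSON. jog_arm: Moves the arm, as the interface text tells. Its arguments: {"type":"object","properties":{"deltas":{"type":"array"},"force":{"type":"number"}},"required":["deltas"]}

```bash
mkdir -p pics
cat > h.py <<'E'
import numpy as np, cv2
from plant import r
def ray(name,px,info=None):
    """origin, direction (world) of pixel"""
    c=info or r.camera_info(name); V=np.array(c['view'])
    x=(px[0]-c['cx'])/c['fx']; y=(px[1]-c['cy'])/c['fy']
    if name=='wrist':
        t=np.hypot(x,y); s=np.sin(t)/max(t,1e-9); d=np.array([x*s,y*s,np.cos(t)])
    else: d=np.array([x,y,1.])
    d=np.array([d[0],-d[1],-d[2]]); R=V[:3,:3]
    return -R.T@V[:3,3], R.T@d/np.linalg.norm(d)
def proj(name,P,info=None):
    c=info or r.camera_info(name); V=np.array(c['view']); p=V[:3,:3]@np.asarray(P,float)+V[:3,3]
    q=np.array([p[0],-p[1],-p[2]])
    if name=='wrist':
        h=np.hypot(q[0],q[1]); t=np.arctan2(h,q[2]); k=t/max(h,1e-9)
        return np.array([c['cx']+c['fx']*q[0]*k,c['cy']+c['fy']*q[1]*k])
    return np.array([c['cx']+c['fx']*q[0]/q[2],c['cy']+c['fy']*q[1]/q[2]])
def atz(name,px,z,info=None):
    o,d=ray(name,px,info); return o+d*(z-o[2])/d[2]
def tri(rs):
    A=sum(np.eye(3)-np.outer(d,d) for o,d in rs); b=sum((np.eye(3)-np.outer(d,d))@o for o,d in rs)
    return np.linalg.solve(A,b)
def snap(name,f): 
    im=r.capture(name); cv2.imwrite('pics/'+f,im); return im
E
python3 - <<'E'
from h import *
np.set_printoptions(precision=3,suppress=True)
print(r.get_state()); print(r.tip_extent)
for n in ('side','top','wrist'):
    c=r.camera_info(n); print(n,c); snap(n,n+'0.png')
E
```

```text
{'time_s': 0.0, 'joints': array([ 90.188,  20.591,   0.635,  -0.02 , -70.133, -16.505]), 'qd': array([-0.078, -0.014,  0.02 , -0.042, -0.069, -0.037]), 'joint_torque': array([ -0.002, -58.272,  29.308,   6.998,   0.007,  -0.   ]), 'tcp_pos': array([0.19 , 0.647, 0.222]), 'eef_rot': array([179.909,  -0.007, -16.323]), 'contact_force': array([-0.071, -1.004, -0.571]), 'moment': array([-0.025,  0.002,  0.005]), 'gripper_force': 0.0, 'gripper_width': 0.08737391819217025}
0.019
side {'fx': 533.8269108627518, 'fy': 533.8269108627518, 'cx': 315.0590265551575, 'cy': 245.64579035772522, 'view': array([[ 0.988, -0.153, -0.006, -0.561],
       [ 0.103,  0.631,  0.769, -0.097],
       [-0.113, -0.76 ,  0.639, -1.135],
       [ 0.   ,  0.   ,  0.   ,  1.   ]])}
top {'fx': 583.5744455865672, 'fy': 583.5744455865672, 'cx': 310.9271426558995, 'cy': 239.04444109161855, 'view': array([[-0.014, -1.   ,  0.01 , -0.026],
       [ 0.997, -0.013,  0.07 , -0.535],
       [-0.07 ,  0.011,  0.997, -1.291],
       [ 0.   ,  0.   ,  0.   ,  1.   ]])}
wrist {'fx': 371.64829954431775, 'fy': 371.64829954431775, 'cx': 317.41519438090813, 'cy': 242.70286569968135, 'view': array([[-0.281, -0.96 ,  0.001,  0.674],
       [ 0.925, -0.271, -0.266,  0.034],
       [ 0.256, -0.074,  0.964, -0.39 ],
       [ 0.   ,  0.   ,  0.   ,  1.   ]])}
```

View pics/top0.png

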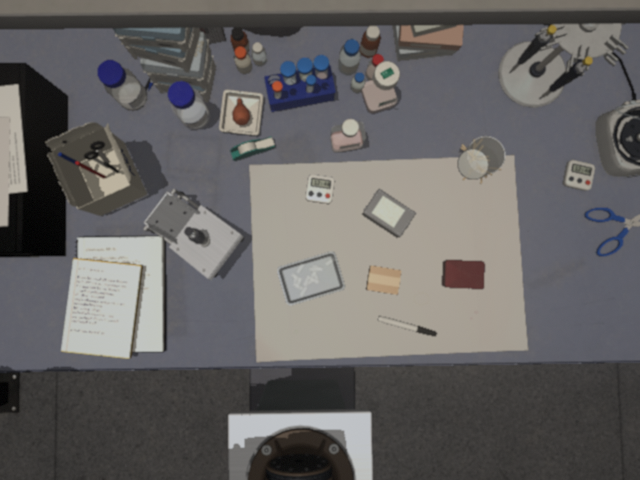

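View pics/side0.png

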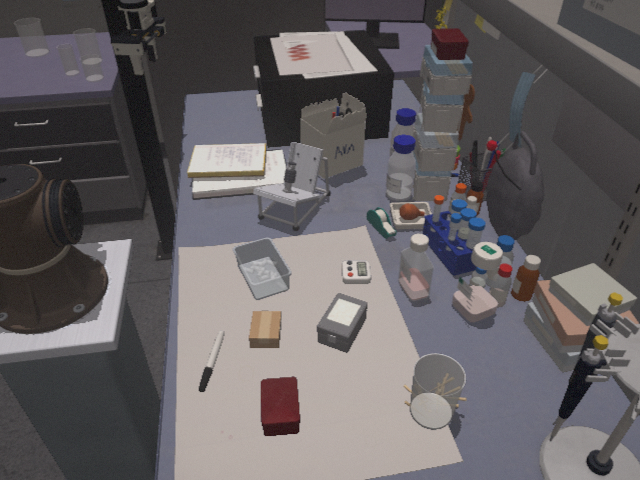

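Run:
```python
import cv2,numpy as np
t=cv2.imread('pics/top0.png'); s=cv2.imread('pics/side0.png')
def c(im,x,y,w,h,k): return cv2.resize(im[y:y+h,x:x+w],None,fx=k,fy=k,interpolation=cv2.INTER_CUBIC)
a=np.zeros((600,800,3),np.uint8)
a[:300,:400]=c(t,140,186,100,75,4)[:300]*1
x=c(t,140,186,110,100,4); a=np.zeros((600,800,3),np.uint8)
a[:400,:396]=x[:,:396]
a[:400,400:800]=c(s,240,135,100,100,4)
a[400:,:400]=c(t,270,245,100,50,4); a[400:,400:]=c(s,230,235,100,50,4)
cv2.imwrite('pics/m1.png',a)
b=np.zeros((600,800,3),np.uint8)
b[:300,:400]=c(t,355,180,100,75,4); b[:300,400:]=c(s,300,280,100,75,4)
b[300:,:400]=c(t,360,240,133.3.__int__()+0,100,3)[:, :400] if 0 else np.pad(c(t,360,240,133,100,3),((0,0),(0,1),(0,0)))
b[300:,400:]=np.pad(c(s,220,300,133,150,2)[:300],((0,0),(0,134),(0,0)))
cv2.imwrite('pics/m2.png',b)
```

```text
(no output)
```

View pics/m1.png

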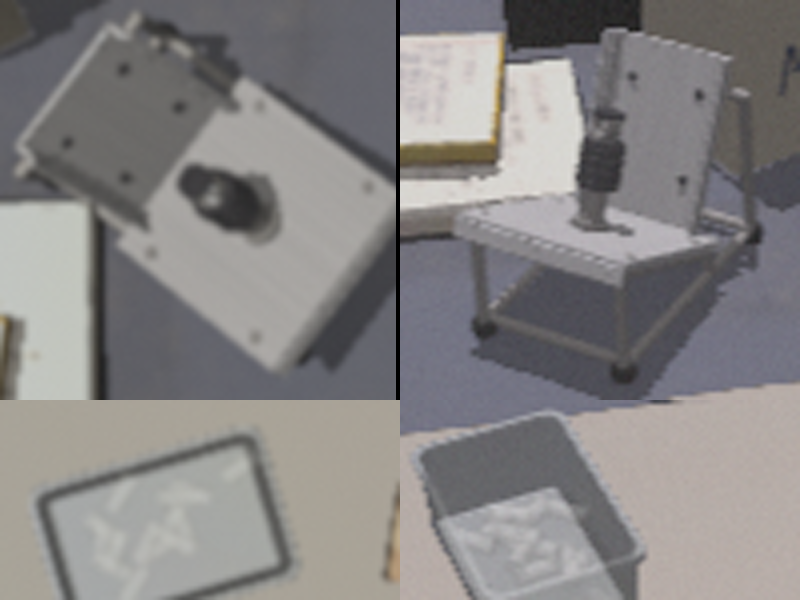

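View pics/m2.png

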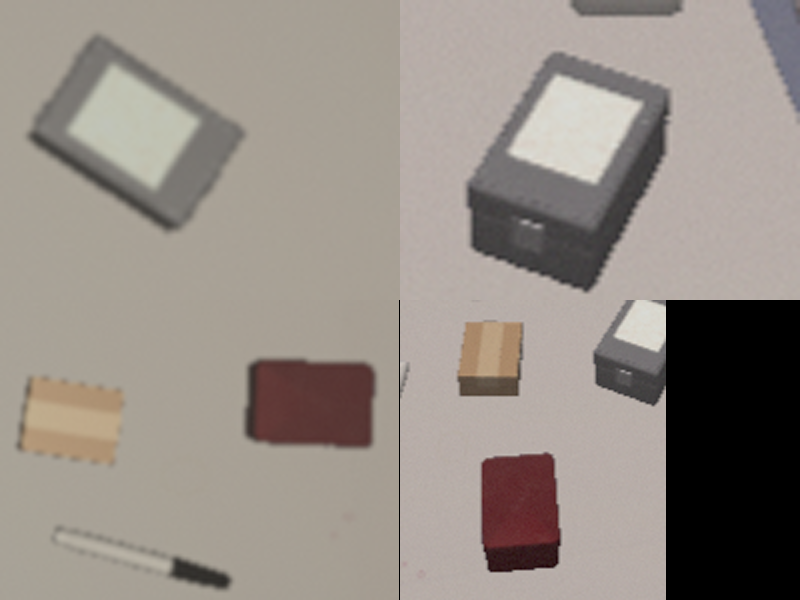

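```bash
cat > fit.py <<'E'
from h import *
from scipy.optimize import least_squares
import itertools
np.set_printoptions(precision=4,suppress=True)
I={n:r.camera_info(n) for n in('top','side')}
T=lambda ox,oy,vx,vy,k:(lambda P:[(ox+(u-vx)/k,oy+(v-vy)/k) for u,v in P])
def box(obs,dims,x0):
    w,l,h=dims
    cor=lambda s:[(w/2*a,l/2*b) for a,b in s]
    order=[(-1,-1),(1,-1),(1,1),(-1,1)]
    best=None
    def model(p,cs,zz):
        c,s=np.cos(p[3]),np.sin(p[3])
        return [(p[0]+c*a-s*b,p[1]+s*a+c*b,p[2]+zz) for a,b in cs]
    def f(p):
        e=[]
        for n,px,z in obs:
            q=[proj(n,P,I[n]) for P in model(p,cor(order),z)]
            for u in px: e.append(min((np.subtract(u,t) for t in q),key=np.linalg.norm))
        return np.ravel(e)
    for a in np.arange(0,3.14,.26):
        s=least_squares(f,[*x0,0,a])
        if best is None or s.cost<best.cost: best=s
    return best.x[:3],np.degrees(best.x[3])%180,np.sqrt(2*best.cost/len(best.fun))
t1=T(355,180,0,0,4);s1=T(300,280,400,0,4)
t2=T(360,240,0,300,3);s2=T(220,300,400,300,2)
t3=T(270,245,0,400,4);s3=T(230,235,400,400,4)
def c0(p,z): return atz('top',np.mean(p,0),z,I['top'])[:2]
if __name__=='__main__':
    a=t1([(98,38),(243,133),(180,220),(36,124)]);print('slide',box([('top',a,.048),('side',s1([(560,55),(668,92),(597,225),(472,185)]),.048),('side',s1([(475,250),(592,290)]),0)],(.066,.1,.048),c0(a,.048)))
    a=t2([(260,362),(373,362),(372,444),(256,438)]);print('cover',box([('top',a,.04),('side',s2([(483,458),(553,455),(558,535),(485,540)]),.04),('side',s2([(489,570),(558,566)]),0)],(.063,.088,.04),c0(a,.04)))
    a=t2([(32,378),(122,390),(113,463),(22,450)]);print('carton',box([('top',a,.03),('side',s2([(467,322),(522,323),(519,377),(460,375)]),.03),('side',s2([(460,393),(519,394)]),0)],(.056,.07,.03),c0(a,.03)))
    a=t3([(40,492),(252,436),(290,568)]);print('crate',box([('top',a,.052),('side',s3([(418,455),(562,415),(640,550)]),.052)],(.089,.134,.052),c0([a[0],a[2]],.052)))
    # rack
    A=np.radians(25);tr=T(140,186,0,0,4);sr=T(240,135,400,0,4)
    obs=[('top',tr([(396,203)])[0],(-.13,-.058,0)),('top',tr([(280,368)])[0],(-.13,.058,0)),('top',tr([(118,240)])[0],(0,.058,0)),('top',tr([(243,82)])[0],(0,-.058,0)),
     ('top',tr([(190,178)])[0],(-.07,0,.073)),('top',tr([(262,222)])[0],(-.07,0,0.001)),
     ('side',sr([(457,215)])[0],(-.13,.058,0)),('side',sr([(625,262)])[0],(-.13,-.058,0)),('side',sr([(718,236)])[0],(0,-.058,0)),
     ('side',sr([(608,113)])[0],(-.07,0,.073)),('side',sr([(601,165)])[0],(-.07,0,.04)),('side',sr([(592,223)])[0],(-.07,0,.001))]
    def R(psi): 
        c,s=np.cos(psi),np.sin(psi);return np.c_[(np.cos(A)*c,np.cos(A)*s,-np.sin(A)),(-s,c,0),(np.sin(A)*c,np.sin(A)*s,np.cos(A))]
    f=lambda p:np.ravel([proj(n,p[:3]+R(p[3])@np.array(P),I[n])-u for n,u,P in obs])
    s=least_squares(f,[.6,.25,.036,.9]);print('rack',s.x,np.degrees(s.x[3]));print(s.fun.reshape(-1,2))
    M=R(s.x[3]);print(M);print('collar',s.x[:3]+M@(-.07,0,.04))
    for P in((-.07,0,.073),(-.07,0,.04),(-.07,0,.001)):
        print('tri',tri([ray(n,u,I[n]) for n,u,Q in obs if Q==P]), s.x[:3]+M@P)
E
python3 fit.py
```

```text
slide (array([ 0.5908, -0.2064,  0.0014]), np.float64(145.41309825361014), np.float64(1.5083489111190773))
cover (array([ 0.4521, -0.369 ,  0.0056]), np.float64(176.22779503439745), np.float64(1.7532409839424432))
carton (array([ 0.4421, -0.1931,  0.0031]), np.float64(170.76102306434962), np.float64(0.8577713757340043))
crate (array([ 0.4467, -0.0294, -0.0039]), np.float64(14.072930097841127), np.float64(2.4957460234996556))
rack [0.5661 0.2455 0.037  0.9295] 53.25524510963483
[[ 1.706  -2.6896]
 [-2.0743  0.519 ]
 [-0.3929  1.1329]
 [-0.13   -1.6341]
 [ 0.5986  0.4463]
 [-0.032   0.2536]
 [-0.616  -0.601 ]
 [-0.1172  0.59  ]
 [ 0.3831  1.1285]
 [ 0.0982 -0.7481]
 [-0.6095 -0.319 ]
 [-1.2168  0.7939]]
[[ 0.5422 -0.8013  0.2528]
 [ 0.7262  0.5983  0.3386]
 [-0.4226  0.      0.9063]]
collar [0.5382 0.2082 0.1029]
tri [0.5471 0.2213 0.1296] [0.5466 0.2194 0.1328]
tri [ 0.4403 -0.8357  0.7642] [0.5382 0.2082 0.1029]
tri [0.5301 0.1945 0.0698] [0.5284 0.195  0.0675]
```

The top view shows the rack with its pin near pixel (195,235), the crate near (310,278), the slide box near (389,213), the carton near (384,280) and the red box near (464,274). The side view matches this, and the fitted poses agree with the stated heights to within about 5 mm. Next I'll move above the pin.

Emit:
jog_arm(
  deltas=[
    [[1,2.9,-3.66,0.3,-0.16],[1,2.9,-3.66,0.3,-0.16],[1,2.9,-3.66,0.3,-0.16],[1,2.9,-3.66,0.3,-0.16],[1,2.9,-3.66,0.3,-0.16],[1,2.9,-3.66,0.3,-0.16]],
  ],
)

```text
time_s: 0.9
tcp_pos: [0.3643, 0.4268, 0.2407]
eef_rot: [180.0, -0.0, -71.6]
contact_force: [0.1, 0.1, 0.1]
gripper_width: 0.0878
gripper_force: 0.0
```

Emit:
jog_arm(
  deltas=[
    [[1,2.9,-3.66,0.3,-0.16],[1,2.9,-3.66,0.3,-0.16],[1,2.9,-3.66,0.3,-0.16],[1,2.9,-3.66,0.3,-0.16],[1,2.9,-3.66,0.3,-0.16],[1,2.9,-3.66,0.3,-0.16],[1,0,0,0,0]],
  ],
)

```text
time_s: 1.78
tcp_pos: [0.5389, 0.2062, 0.2584]
eef_rot: [-180.0, -0.0, -126.6]
contact_force: [-0.8, -0.5, -1.1]
gripper_width: 0.0873
gripper_force: 0.0
```

Run:
```python
from h import *
s=r.get_state();print(s['tcp_pos'],s['eef_rot'],s['joints'],s['contact_force'],s['time_s'])
print(repr(r.camera_info('wrist')['view']))
im=snap('wrist','w1.png')
```

```text
[0.53891422 0.20624433 0.25836604] [-1.79999600e+02 -3.87154725e-02 -1.26633468e+02] [ 4.03623666e+01  1.01503762e+01 -8.82011675e+00  9.62199953e-03
 -7.10671399e+01 -7.69989591e+01] [-0.82755782 -0.53664878 -1.08488587] 1.775
array([[-0.80244633,  0.59672196,  0.00167312,  0.3089068 ],
       [-0.57599733, -0.77383808, -0.26344201,  0.51236782],
       [-0.15590691, -0.21236179,  0.96467378, -0.29679182],
       [ 0.        ,  0.        ,  0.        ,  1.        ]])
```

View pics/w1.png

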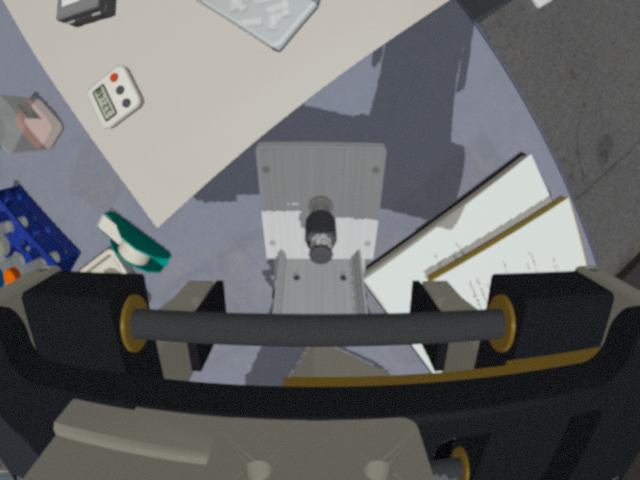

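The wrist view shows the shelf corners at (257,143) and (385,143), the pin head near (321,252), its flange near (319,203), and the backstop flanges at (275,255) and (366,260). I'll refine the fit with these.

```bash
cat > rack.py <<'E'
from fit import *
A=np.radians(25);tr=T(140,186,0,0,4);sr=T(240,135,400,0,4)
W=dict(r.camera_info('wrist'))
def R(psi): 
    c,s=np.cos(psi),np.sin(psi);return np.c_[(np.cos(A)*c,np.cos(A)*s,-np.sin(A)),(-s,c,0),(np.sin(A)*c,np.sin(A)*s,np.cos(A))]
E
python3 - <<'E'
from rack import *
I['wrist']=W
g=cv2.imread('pics/w1.png')
tobs=[('top',tr([(396,203)])[0],(-.13,-.058,0)),('top',tr([(280,368)])[0],(-.13,.058,0)),('top',tr([(118,240)])[0],(0,.058,0)),('top',tr([(243,82)])[0],(0,-.058,0)),
 ('top',tr([(190,178)])[0],(-.07,0,.073)),('side',sr([(457,215)])[0],(-.13,.058,0)),('side',sr([(625,262)])[0],(-.13,-.058,0)),('side',sr([(718,236)])[0],(0,-.058,0)),('side',sr([(608,113)])[0],(-.07,0,.073))]
wobs=[('wrist',(257,143),(-.13,-.058,0)),('wrist',(385,143),(-.13,.058,0)),('wrist',(321,254),(-.07,0,.073))]
for obs in (wobs,tobs+wobs*2):
    f=lambda p:np.ravel([proj(n,p[:3]+R(p[3])@np.array(P),I[n])-u for n,u,P in obs])
    s=least_squares(f,[.56,.245,.037,.92]);print(s.x,np.degrees(s.x[3]));print(s.fun.reshape(-1,2)[-3:])
    M=R(s.x[3]);print('collar',s.x[:3]+M@(-.07,0,.04),M[:,2])
c=g[130:280,230:410];c=cv2.resize(c,None,fx=4,fy=4,interpolation=cv2.INTER_CUBIC)
for n,col in (('0',None),):
    pass
for P in [(-.13,-.058,0),(-.13,.058,0),(0,.058,0),(0,-.058,0),(-.07,0,.073),(-.07,0,.04),(-.07,0,0),(0,.0365,.112),(0,-.0365,.112)]:
    q=(proj('wrist',s.x[:3]+M@np.array(P),W)-(230,130))*4; cv2.circle(c,tuple(int(v) for v in q),4,(0,0,255),1)
cv2.imwrite('pics/w1c.png',c)
E
```

```text
[0.5632 0.2468 0.0401 0.933 ] 53.45780623171975
[[-2.4187  1.2069]
 [ 2.1441  1.6134]
 [ 0.2452 -2.5886]]
collar [0.5355 0.2094 0.1059] [0.2516 0.3395 0.9063]
[0.5639 0.2466 0.0376 0.9302] 53.29864000830118
[[-2.3098  1.3658]
 [ 1.2607  2.1056]
 [-0.4815 -3.1096]]
collar [0.5361 0.2093 0.1034] [0.2526 0.3388 0.9063]
```

View pics/w1c.png

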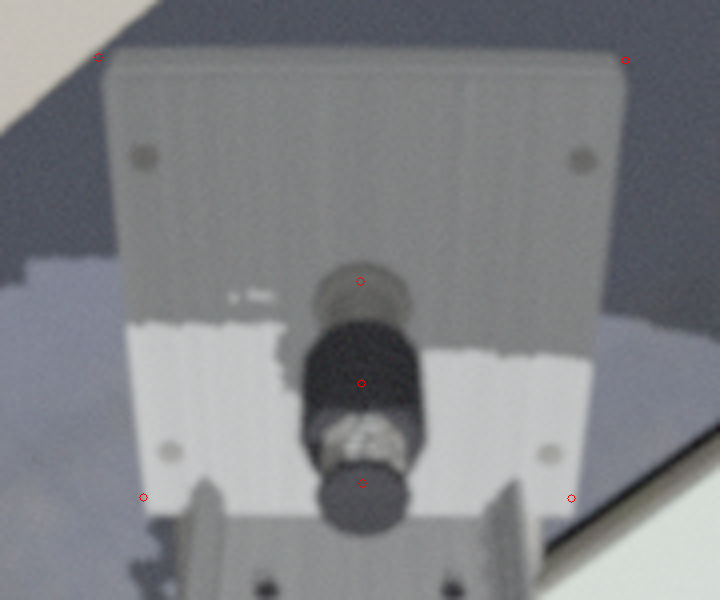

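Emit:
jog_arm(
  deltas=[
    [[1,0,0.4,-4,0],[1,0,0,-4,0],[1,0,0,-4,0],[1,0,0,-3.5,0],[1,0,0,0,0]],
  ],
)

```text
time_s: 2.45
tcp_pos: [0.5354, 0.2122, 0.1012]
eef_rot: [179.9, -0.3, -126.2]
contact_force: [0.0, 0.1, -0.0]
gripper_width: 0.0877
gripper_force: 0.0
```

Emit:
jog_arm(
  deltas=[
    [[-1,0,0,0,0],[-1,0,0,0,0],[-1,0,0,0,0],[-1,0,0,0,0]],
  ],
  force=40,
)

```text
time_s: 2.95
tcp_pos: [0.5379, 0.2127, 0.1043]
eef_rot: [-180.0, 0.1, -126.3]
contact_force: [-0.3, -0.1, -0.8]
gripper_width: 0.0532
gripper_force: 0.0
```

Emit:
jog_arm(
  deltas=[
    [[-1,0,0,0,0],[-1,0,0,0,0],[-1,0,0,0,0],[-1,0,0,0,0]],
  ],
)

```text
time_s: 3.45
tcp_pos: [0.5377, 0.2126, 0.1037]
eef_rot: [-180.0, 0.0, -126.3]
contact_force: [0.3, -1.2, 0.2]
gripper_width: 0.0255
gripper_force: 39.9
```

Emit:
jog_arm(
  deltas=[
    [[-1,0.1,0.135,0.36,0],[-1,0.1,0.135,0.36,0],[-1,0.1,0.135,0.36,0],[-1,0,0,0,0]],
  ],
)

```text
time_s: 3.95
tcp_pos: [0.5405, 0.2169, 0.1146]
eef_rot: [180.0, 0.0, -126.3]
contact_force: [-2.0, 0.0, -2.8]
gripper_width: 0.0255
gripper_force: 39.9
```

Emit:
jog_arm(
  deltas=[
    [[-1,0.1,0.135,0.36,0],[-1,0.1,0.135,0.36,0],[-1,0.1,0.135,0.36,0],[-1,0.1,0.135,0.36,0],[-1,0,0,0,0]],
  ],
)

```text
time_s: 4.58
tcp_pos: [0.5451, 0.2224, 0.1294]
eef_rot: [-180.0, 0.1, -126.3]
contact_force: [0.0, -0.2, -1.4]
gripper_width: 0.0252
gripper_force: 39.9
```

Emit:
jog_arm(
  deltas=[
    [[-1,0.15,0.2,0.54,0],[-1,0.15,0.2,0.54,0],[-1,0.15,0.2,0.54,0],[-1,0.15,0.2,0.54,0],[-1,0,0,2,0],[-1,0,0,2,0],[-1,0,0,0,0]],
  ],
)

```text
time_s: 5.45
tcp_pos: [0.5516, 0.2307, 0.1922]
eef_rot: [-179.9, 0.2, -126.3]
contact_force: [-1.1, -0.5, -1.6]
gripper_width: 0.0252
gripper_force: 39.9
```

Emit:
jog_arm(
  deltas=[
    [[-1,-1.25,-3.45,0,0.11],[-1,-1.25,-3.45,0,0.11],[-1,-1.25,-3.45,0,0.11],[-1,-1.25,-3.45,0,0.11],[-1,-1.25,-3.45,0,0.11],[-1,-1.25,-3.45,0,0.11],[-1,-1.25,-3.45,0,0.11],[-1,-1.25,-3.45,0,0.11]],
  ],
)

```text
time_s: 6.45
tcp_pos: [0.4497, -0.047, 0.1898]
eef_rot: [180.0, 0.0, -75.7]
contact_force: [0.9, -0.8, -1.1]
gripper_width: 0.0254
gripper_force: 39.9
```

Run:
```python
from h import *
s=r.get_state();print(s['tcp_pos'],s['eef_rot'],s['contact_force'],s['time_s'],s['gripper_width'])
a=snap('wrist','w2.png');t=snap('top','t2.png');sd=snap('side','s2.png')
c=np.zeros((600,800,3),np.uint8)
c[:,:480]=cv2.resize(a[60:360,200:440],None,fx=2,fy=2)
c[:300,480:]=cv2.resize(t[235:310,270:350],(320,300)); c[300:,480:]=cv2.resize(sd[180:330,200:360],(320,300))
cv2.imwrite('pics/m3.png',c)
```

```text
[ 0.44967086 -0.04700509  0.18977161] [ 1.79955106e+02  1.39915558e-02 -7.56955039e+01] [ 0.92703002 -0.81045008 -1.13406447] 6.45 0.02535523022318031
```

View pics/m3.png

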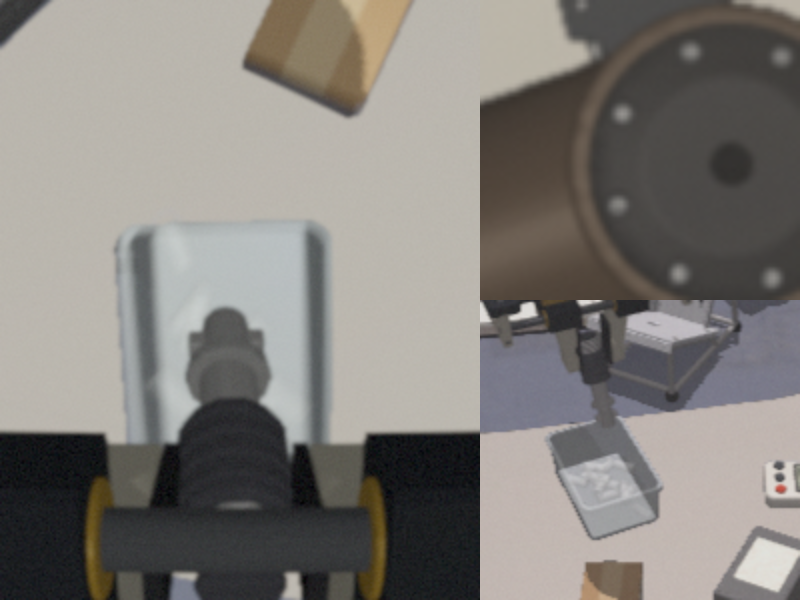

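Emit:
jog_arm(
  deltas=[
    [[-1,0,0,-3,0],[-1,0,0,-3,0],[-1,0,0,-3,0],[-1,0,0,-1.4,0],[-1,0,0,0,0]],
  ],
)

```text
time_s: 7.22
tcp_pos: [0.4504, -0.0458, 0.0858]
eef_rot: [179.9, -0.0, -75.9]
contact_force: [-0.2, 0.1, -0.5]
gripper_width: 0.0253
gripper_force: 39.9
```

Emit:
jog_arm(
  deltas=[
    [[1,0,0,0,0],[1,0,0,0,0],[1,0,0,0,0],[1,0,0,0,0],[1,0,0,3,0],[1,0,0,3,0],[1,0,0,3,0],[1,0,0,0,0]],
  ],
)

```text
time_s: 8.22
tcp_pos: [0.4522, -0.0457, 0.1789]
eef_rot: [-179.7, -0.0, -75.9]
contact_force: [0.4, 0.1, -0.2]
gripper_width: 0.0874
gripper_force: 0.0
```

Run:
```python
from fit import *
s=r.get_state();print(s['tcp_pos'],s['eef_rot'],s['contact_force'],s['time_s'],s['gripper_width'])
a=snap('wrist','w3.png');sd=snap('side','s3.png')
c=np.zeros((600,800,3),np.uint8)
c[:600,:400]=cv2.resize(a[100:400,220:420],None,fx=2,fy=2)
c[:400,400:]=cv2.resize(sd[215:315,215:315],(400,400))
cv2.imwrite('pics/m4.png',c)
```

```text
[ 0.4522 -0.0457  0.1789] [-179.7152   -0.0044  -75.8904] [ 0.438   0.0556 -0.238 ] 8.225 0.08743477717471845
```

View pics/m4.png

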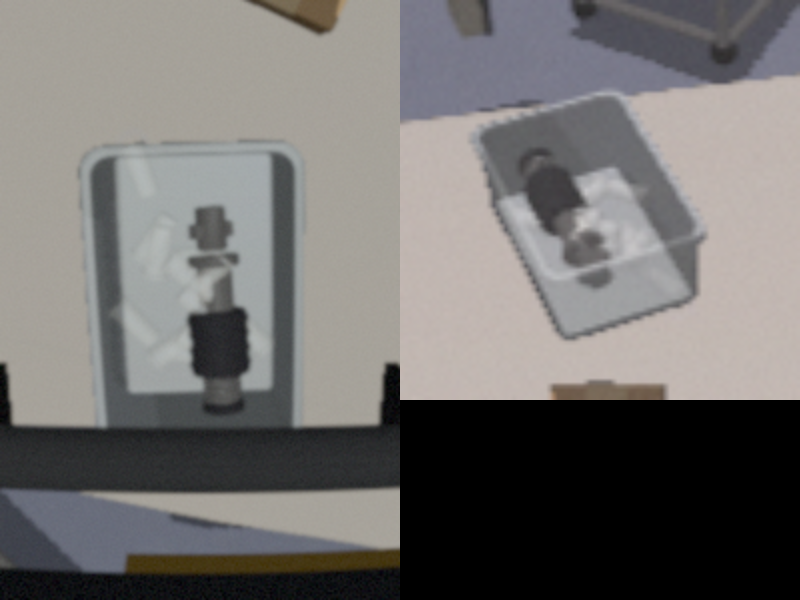

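The pin lies in the upright crate: foot at the upper end, collar in the middle of the crop, fully inside the rim. Next is the slide box.

Emit:
jog_arm(
  deltas=[
    [[1,2.8,-3.2,0,-0.17],[1,2.8,-3.2,0,-0.17],[1,2.8,-3.2,0,-0.17],[1,2.8,-3.2,0,-0.17],[1,2.7,-3.2,0,-0.17],[1,0,0,0,0]],
  ],
)

```text
time_s: 9.07
tcp_pos: [0.59, -0.2079, 0.1738]
eef_rot: [179.8, -0.1, -124.9]
contact_force: [-0.7, 0.0, -0.9]
gripper_width: 0.0877
gripper_force: 0.0
```

Run:
```python
from fit import *
s=r.get_state();print(s['tcp_pos'],s['eef_rot'],s['time_s'])
W=r.camera_info('wrist');a=snap('wrist','w4.png')
hsv=cv2.cvtColor(a,cv2.COLOR_BGR2HSV)
u,v=proj('wrist',(.5908,-.2064,.048),W);print(u,v,hsv[int(v),int(u)])
# white label on lid: bright connected region round the predicted centre
g=cv2.cvtColor(a,cv2.COLOR_BGR2GRAY);print(g[int(v)-60:int(v)+61:10,int(u)],g[int(v),int(u)-60:int(u)+61:10])
P=[(.5908,-.2064)]
th,_=cv2.threshold(g[max(0,int(v)-50):int(v)+50,int(u)-50:int(u)+50],0,255,cv2.THRESH_OTSU);print(th)
m=(g>th).astype(np.uint8);n,l,st,ce=cv2.connectedComponentsWithStats(m)
k=l[int(v),int(u)];print(st[k],ce[k],'label centre',atz('wrist',ce[k],.048,W))
cn=max(cv2.findContours((l==k).astype(np.uint8),0,2)[0],key=cv2.contourArea)
w=np.array([atz('wrist',p[0],.048,W)[:2] for p in cn],np.float32);print(cv2.minAreaRect(w*1000))
```

```text
[ 0.59   -0.2079  0.1738] [ 179.8341   -0.1149 -124.8565] 9.075
316.85347067528824 235.5758112356382 [ 27  20 129]
[ 61  66  69  71 124 124 127 124 129 130 124  64 161] [162 164 162  68 122 125 127 126 127 123  67 161 163]
103.0
[ 290  177   59  100 4349] [320.5178 236.7324] label centre [ 0.5889 -0.2039  0.048 ]
((585.893798828125, -210.27781677246094), (81.65787506103516, 46.190513610839844), 56.002105712890625)
```

Emit:
jog_arm(
  deltas=[
    [[1,-0.1,0.3,-4,0],[1,0,0,-4,0],[1,0,0,-3.5,0],[1,0,0,-2.5,0],[1,0,0,0,0],[-1,0,0,0,0],[-1,0,0,0,0],[-1,0,0,0,0]],
  ],
  force=15,
)

```text
time_s: 10.12
tcp_pos: [0.5896, -0.203, 0.0378]
eef_rot: [-179.9, 0.1, -124.6]
contact_force: [-0.4, 0.2, 3.7]
gripper_width: 0.0656
gripper_force: 15.0
```

Emit:
jog_arm(
  deltas=[
    [[-1,0,0,0,0],[-1,0,0,0,0]],
  ],
)

```text
time_s: 10.38
tcp_pos: [0.5897, -0.203, 0.0379]
eef_rot: [-179.9, 0.1, -124.6]
contact_force: [-0.2, 1.7, 6.2]
gripper_width: 0.0659
gripper_force: 15.0
```

Emit:
jog_arm(
  deltas=[
    [[-1,0,0,2,0],[-1,0,0,4,0],[-1,0,0,5,0],[-1,0,0,4.2,0],[-1,0,0,0,0]],
  ],
  force=25,
)

```text
time_s: 11.0
tcp_pos: [0.5904, -0.2033, 0.1925]
eef_rot: [-179.7, 0.2, -124.6]
contact_force: [-0.4, 0.7, -2.5]
gripper_width: 0.0655
gripper_force: 25.0
```

Emit:
jog_arm(
  deltas=[
    [[-1,-0.4,3,0,0],[-1,-0.7,5.5,0,0],[-1,-0.7,5.5,0,0],[-1,-0.7,5.5,0,0],[-1,-0.7,5.5,0,-0.036],[-1,-0.7,5.5,0,0],[-1,-0.7,5.5,0,0],[-1,-0.6,4.4,0,0]],
  ],
)

```text
time_s: 12.0
tcp_pos: [0.5353, 0.2027, 0.1872]
eef_rot: [179.9, -0.1, -126.6]
contact_force: [0.8, -0.7, -2.6]
gripper_width: 0.0652
gripper_force: 25.0
```

Emit:
jog_arm(
  deltas=[
    [[-1,0,1,0,0],[-1,0,0,0,0],[-1,0,0,0,0]],
  ],
)

```text
time_s: 12.38
tcp_pos: [0.5364, 0.2099, 0.1879]
eef_rot: [180.0, -0.1, -126.7]
contact_force: [-0.3, 0.2, -2.4]
gripper_width: 0.0654
gripper_force: 25.0
```

Run:
```python
from fit import *
s=r.get_state();print(s['tcp_pos'],s['eef_rot'],s['contact_force'],s['moment'],s['time_s'])
a=snap('wrist','w5.png');sd=snap('side','s5.png')
c=np.zeros((600,800,3),np.uint8)
c[:400,:400]=cv2.resize(a[90:290,220:420],None,fx=2,fy=2)
c[:400,400:]=cv2.resize(sd[115:215,245:345],(400,400))
cv2.imwrite('pics/m5.png',c)
```

```text
[0.5364 0.2099 0.1879] [ 179.977    -0.0654 -126.7239] [-0.2763  0.1737 -2.4215] [ 0.0891 -0.132   0.0055] 12.375
```

View pics/m5.png

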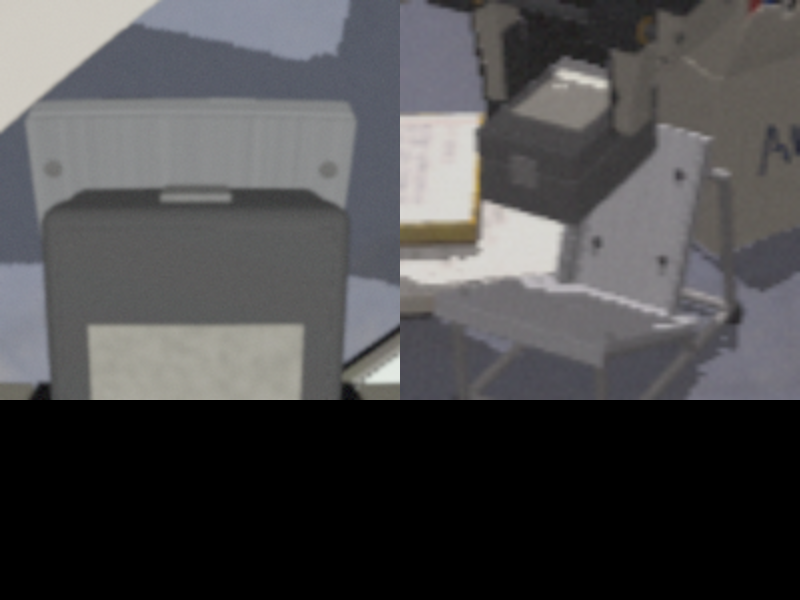

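Emit:
jog_arm(
  deltas=[
    [[-1,0.2,0.05,-2.5,0],[-1,0,0,-2,0],[-1,0,0,-1.5,0],[-1,0,0,-0.5,0],[-1,0,0,0,0]],
  ],
)

```text
time_s: 13.1
tcp_pos: [0.5389, 0.2114, 0.1236]
eef_rot: [-180.0, -0.0, -126.7]
contact_force: [-0.9, -0.1, -2.0]
gripper_width: 0.0656
gripper_force: 25.0
```

Emit:
jog_arm(
  deltas=[
    [[-1,0,0,0,0],[-1,0,0,-0.2,0],[-1,0,0,-0.2,0],[-1,0,0,0,0]],
  ],
  force=7,
)

```text
time_s: 13.6
tcp_pos: [0.5387, 0.2116, 0.1195]
eef_rot: [-180.0, 0.0, -126.7]
contact_force: [-0.2, -0.8, -2.4]
gripper_width: 0.0657
gripper_force: 7.0
```

Emit:
jog_arm(
  deltas=[
    [[-1,0,0,-0.2,0],[-1,0,0,-0.2,0],[-1,0,0,-0.2,0],[-1,0,0,0,0]],
  ],
)

```text
time_s: 14.1
tcp_pos: [0.5406, 0.2136, 0.1147]
eef_rot: [-179.9, 0.3, -126.6]
contact_force: [2.4, 7.0, 3.0]
gripper_width: 0.066
gripper_force: 7.0
```

Emit:
jog_arm(
  deltas=[
    [[-1,0.1,0.13,-0.25,0],[-1,0.1,0.13,-0.25,0],[-1,0,0,0,0]],
  ],
)

```text
time_s: 14.48
tcp_pos: [0.5423, 0.2159, 0.1093]
eef_rot: [-179.9, 0.2, -126.6]
contact_force: [2.6, 5.8, 1.9]
gripper_width: 0.066
gripper_force: 7.0
```

Emit:
jog_arm(
  deltas=[
    [[-1,0.07,0.1,-0.3,0],[-1,0.07,0.1,-0.3,0],[-1,0.06,0.08,-0.3,0],[-1,0,0,0,0]],
  ],
)

```text
time_s: 14.98
tcp_pos: [0.5433, 0.2175, 0.0996]
eef_rot: [-180.0, 0.1, -126.6]
contact_force: [2.3, 2.6, 0.2]
gripper_width: 0.0658
gripper_force: 7.0
```

Run:
```python
from fit import *
s=r.get_state();print(s['tcp_pos'],s['contact_force'],s['moment'],s['time_s'])
W=r.camera_info('wrist');a=snap('wrist','w6.png')
np.save('w6.npy',W['view'])
```

```text
[0.5433 0.2175 0.0996] [2.3082 2.6434 0.2047] [ 1.3476 -1.0281 -0.0101] 14.975
```

Emit:
jog_arm(
  deltas=[
    [[-1,0.06,0.08,-0.25,0],[-1,0.06,0.08,-0.25,0],[-1,0,0,0,0]],
  ],
)

```text
time_s: 15.4
tcp_pos: [0.5439, 0.2184, 0.0946]
eef_rot: [-180.0, -0.0, -126.7]
contact_force: [1.2, 3.1, 3.6]
gripper_width: 0.066
gripper_force: 7.0
```

Emit:
jog_arm(
  deltas=[
    [[-1,0.06,0.08,-0.25,0],[-1,0,0,0,0]],
  ],
)

```text
time_s: 15.65
tcp_pos: [0.5442, 0.2188, 0.0924]
eef_rot: [-180.0, -0.1, -126.7]
contact_force: [-1.0, 1.2, 7.4]
gripper_width: 0.0659
gripper_force: 7.0
```

Emit:
jog_arm(
  deltas=[
    [[-1,0.12,0.16,-0.05,0],[-1,0.12,0.16,-0.08,0],[-1,0.12,0.16,-0.08,0],[-1,0,0,0,0]],
  ],
)

```text
time_s: 16.15
tcp_pos: [0.5476, 0.2232, 0.0898]
eef_rot: [180.0, -0.1, -126.7]
contact_force: [0.4, -0.5, 4.6]
gripper_width: 0.0659
gripper_force: 7.0
```

Run:
```python
from fit import *
a=snap('wrist','w7.png');sd=snap('side','s7.png')
np.save('w7.npy',r.camera_info('wrist')['view'])
c=np.zeros((600,800,3),np.uint8)
c[:400,:400]=cv2.resize(a[90:290,220:420],None,fx=2,fy=2)
c[:400,400:]=cv2.resize(sd[115:215,245:345],(400,400))
cv2.imwrite('pics/m7.png',c)
```

Emit:
jog_arm(
  deltas=[
    [[-1,0.12,0.16,-0.08,0],[-1,0,0,0,0]],
  ],
)

```text
time_s: 16.5
tcp_pos: [0.5489, 0.2255, 0.0886]
eef_rot: [180.0, -0.1, -126.7]
contact_force: [0.5, -0.4, 1.9]
gripper_width: 0.0656
gripper_force: 7.0
```

Emit:
jog_arm(
  deltas=[
    [[-1,0.12,0.16,-0.09,0],[-1,0,0,0,0]],
  ],
)

```text
time_s: 16.75
tcp_pos: [0.5497, 0.2268, 0.0878]
eef_rot: [180.0, -0.1, -126.7]
contact_force: [-2.9, -2.8, 4.0]
gripper_width: 0.066
gripper_force: 7.0
```

Emit:
jog_arm(
  deltas=[
    [[1,0,0,0,0],[1,0,0,0,0],[1,0,0,0,0],[1,0,0,2,0],[1,-1,-1.4,4,0],[1,-1,-1.4,4,0],[1,-1,-1.4,4,0],[1,0,0,0,0]],
  ],
)

```text
time_s: 17.75
tcp_pos: [0.5216, 0.1856, 0.2321]
eef_rot: [-179.9, 0.4, -126.7]
contact_force: [0.7, -0.1, -0.8]
gripper_width: 0.0875
gripper_force: 0.0
```

Run:
```python
from rack import *
s=r.get_state();print(s['tcp_pos'],s['contact_force'],s['time_s'])
a=snap('wrist','w8.png');sd=snap('side','s8.png');t=snap('top','t8.png')
np.save('w8.npy',W['view'])
o=np.array([.566,.2475,.037]);M=R(np.radians(53.3))
def draw(im,n,info):
    im=im.copy()
    for z in (0,.048):
        p=np.array([proj(n,o+M@np.array(P),info) for P in [(-.1,-.033,z),(-.1,.033,z),(0,.033,z),(0,-.033,z)]])
        cv2.polylines(im,[np.round(p*16).astype(int)],True,(0,0,255),1,shift=4)
    return im
c=np.zeros((600,800,3),np.uint8)
k=lambda im,x,y,w,h,f:cv2.resize(im[y:y+h,x:x+w],(w*f,h*f),interpolation=cv2.INTER_CUBIC)
q=proj('wrist',o+M@np.array((-.05,0,.03)),W).astype(int);x0,y0=q[0]-75,max(q[1]-75,0)
c[:600,:400]=cv2.resize(draw(a,'wrist',W)[y0:y0+150,x0:x0+100+50][:, :],(400,400)).repeat(1,0)[:400] if 0 else np.pad(cv2.resize(draw(a,'wrist',W)[y0:y0+150,x0:x0+150],(400,400)),((0,200),(0,0),(0,0)))
c[:400,400:]=cv2.resize(sd[115:215,245:345],(400,400))
c[400:,400:600]=cv2.resize(sd[115:215,245:345],(200,200)); c[400:,400:600]=cv2.resize(draw(sd,'side',I['side'])[115:215,245:345],(200,200))
c[400:,600:]=cv2.resize(t[180:280,145:245],(200,200))
cv2.imwrite('pics/m8.png',c);print(x0,y0)
```

```text
[0.5216 0.1856 0.2321] [ 0.6895 -0.1147 -0.7515] 17.75
244 199
```

View pics/m8.png

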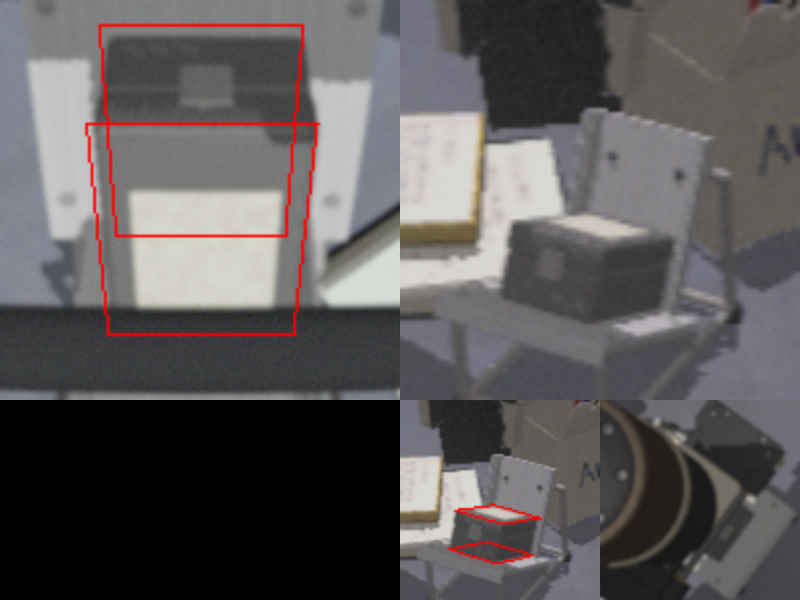

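The slide box lies flat on the shelf between the flanges. Its front face and clasp are centred, and its front edge sits within about 3 mm of the model, matching the contact felt at the backstop. Next is the red box.

Emit:
jog_arm(
  deltas=[
    [[1,-0.7,-4.5,0,0.06],[1,-0.7,-5.7,-0.6,0.06],[1,-0.7,-5.7,-0.6,0.06],[1,-0.7,-5.7,-0.6,0.06],[1,-0.7,-5.7,-0.6,0.06],[1,-0.7,-5.7,-0.6,0.06],[1,-0.7,-5.7,-0.6,0.06],[1,-0.7,-5.7,-0.6,0.06]],
  ],
)

```text
time_s: 18.9
tcp_pos: [0.4638, -0.2602, 0.1846]
eef_rot: [179.9, 0.0, -99.0]
contact_force: [1.3, 0.5, 0.1]
gripper_width: 0.0874
gripper_force: 0.0
```

Emit:
jog_arm(
  deltas=[
    [[1,-0.7,-5.7,-0.6,0.06],[1,-0.65,-5.4,-0.6,0.034],[1,0,0,0,0],[1,0,0,0,0]],
  ],
)

```text
time_s: 19.4
tcp_pos: [0.4504, -0.3695, 0.1726]
eef_rot: [179.9, 0.1, -93.9]
contact_force: [-0.4, 0.4, 0.2]
gripper_width: 0.0872
gripper_force: 0.0
```

```bash
cat > meas.py <<'E'
from fit import *
from scipy.optimize import minimize
def measure(col,p0,dims):
    """fit the box silhouette to the colour mask in the wrist picture; p=(x,y,yaw)"""
    s=r.get_state();print(s['tcp_pos'],s['eef_rot'][2],s['time_s'])
    Wi=r.camera_info('wrist');a=r.capture('wrist');cv2.imwrite('pics/meas_%s.png'%col,a)
    h=cv2.cvtColor(a,cv2.COLOR_BGR2HSV)
    m=((h[...,0]<8)|(h[...,0]>170))&(h[...,1]>90) if col=='red' else (h[...,0]>8)&(h[...,0]<22)&(h[...,1]>60)
    m=cv2.morphologyEx(m.astype(np.uint8),cv2.MORPH_CLOSE,np.ones((7,7)))
    n,l,st,ce=cv2.connectedComponentsWithStats(m);u=proj('wrist',(*p0[:2],.02),Wi)
    k=min(range(1,n),key=lambda i:np.linalg.norm(ce[i]-u)-st[i][4]*.02);m=(l==k).astype(np.uint8)*255
    print(st[k],'pred',u,ce[k])
    m=cv2.GaussianBlur(m,(0,0),2);w,L,H=dims
    C=[(x,y,z) for x in(-w/2,w/2) for y in(-L/2,L/2) for z in(0,H)]
    def cost(p):
        c,s_=np.cos(p[2]),np.sin(p[2])
        q=np.array([proj('wrist',(p[0]/1e3+c*x-s_*y,p[1]/1e3+s_*x+c*y,z),Wi) for x,y,z in C])
        hh=cv2.convexHull(np.round(q*16).astype(np.int32));t=np.zeros_like(m);cv2.fillConvexPoly(t,hh,255,cv2.LINE_8,4)
        t=cv2.GaussianBlur(t,(0,0),2);return np.mean((t.astype(float)-m)**2)
    x0=np.array([p0[0]*1e3,p0[1]*1e3,p0[2]])
    b=minimize(cost,x0,method='Nelder-Mead',options=dict(initial_simplex=[x0,x0+(5,0,0),x0+(0,5,0),x0+(0,0,.08)],xatol=.02,fatol=1e-3))
    print('box',b.x[:2]/1e3,np.degrees(b.x[2]),'cost',cost(x0),b.fun)
E
python3 -c "
from meas import *
measure('red',(.4521,-.369,np.radians(176.2)),(.063,.088,.04))"
```

```text
[ 0.4504 -0.3695  0.1726] -93.8523693916896 19.4
[ 277  178   76  104 7510] pred [314.612  226.1848] [314.4751 228.8888]
box [ 0.4524 -0.3679] 177.40195619316313 cost 80.17471354166666 70.09156901041666
```

Emit:
jog_arm(
  deltas=[
    [[1,0.2,0.1,-4,0.015],[1,0,0,-4,0],[1,0,0,-3.8,0],[1,0,0,-2.4,0],[1,0,0,0,0],[-1,0,0,0,0],[-1,0,0,0,0],[-1,0,0,0,0]],
  ],
  force=15,
)

```text
time_s: 20.45
tcp_pos: [0.4535, -0.3688, 0.0332]
eef_rot: [-179.9, -0.0, -92.9]
contact_force: [-2.3, -0.6, 0.1]
gripper_width: 0.0633
gripper_force: 0.7
```

Emit:
jog_arm(
  deltas=[
    [[-1,0,0,0,0],[-1,0,0,0,0]],
  ],
)

```text
time_s: 20.7
tcp_pos: [0.4534, -0.3688, 0.0331]
eef_rot: [-179.9, -0.0, -92.9]
contact_force: [-1.2, 2.3, 7.1]
gripper_width: 0.0627
gripper_force: 15.0
```

Emit:
jog_arm(
  deltas=[
    [[-1,0,0,2,0],[-1,0,0,4.5,0],[-1,0,0,5.5,0],[-1,0.5,3,5,0],[-1,0.9,5.2,0,-0.059],[-1,0.9,5.6,0,-0.059],[-1,0.9,5.6,0,-0.059],[-1,0.9,5.6,0,-0.059]],
  ],
  force=25,
)

```text
time_s: 21.7
tcp_pos: [0.4938, -0.117, 0.2023]
eef_rot: [-180.0, 0.0, -106.6]
contact_force: [1.9, -0.5, -0.5]
gripper_width: 0.0626
gripper_force: 25.0
```

Emit:
jog_arm(
  deltas=[
    [[-1,0.9,5.6,0,-0.059],[-1,0.9,5.6,0,-0.059],[-1,0.9,5.6,0,-0.059],[-1,0.9,5.6,0,-0.059],[-1,0.9,5.6,0,-0.059],[-1,0.9,4.6,0,-0.059],[-1,0.6,2.2,0,0],[-1,0,0,0,0]],
  ],
)

```text
time_s: 22.7
tcp_pos: [0.5539, 0.2303, 0.2015]
eef_rot: [180.0, -0.1, -126.6]
contact_force: [-0.8, -0.2, -1.1]
gripper_width: 0.0621
gripper_force: 25.0
```

Emit:
jog_arm(
  deltas=[
    [[-1,0,0,0,0],[-1,0,0,0,0]],
  ],
)

```text
time_s: 22.95
tcp_pos: [0.5539, 0.2282, 0.2024]
eef_rot: [180.0, 0.0, -126.8]
contact_force: [-0.3, -0.1, -0.5]
gripper_width: 0.0621
gripper_force: 25.0
```

Emit:
jog_arm(
  deltas=[
    [[-1,0,0.4,-1.5,0],[-1,0,0,-1.5,0],[-1,0,0,-1,0],[-1,0,0,-0.4,0],[-1,0,0,0,0]],
  ],
)

```text
time_s: 23.58
tcp_pos: [0.5539, 0.2333, 0.1578]
eef_rot: [180.0, -0.0, -126.7]
contact_force: [0.4, 0.7, -1.5]
gripper_width: 0.0625
gripper_force: 25.0
```

Emit:
jog_arm(
  deltas=[
    [[-1,0,0,0,0],[-1,0,0,-0.2,0],[-1,0,0,-0.2,0],[-1,0,0,0,0]],
  ],
  force=6,
)

```text
time_s: 24.08
tcp_pos: [0.5538, 0.2333, 0.154]
eef_rot: [180.0, -0.0, -126.7]
contact_force: [0.7, 1.3, -0.9]
gripper_width: 0.0629
gripper_force: 6.0
```

Emit:
jog_arm(
  deltas=[
    [[-1,0.03,0.04,-0.25,0],[-1,0.08,0.11,-0.25,0],[-1,0.08,0.11,-0.25,0],[-1,0,0,0,0]],
  ],
)

```text
time_s: 24.58
tcp_pos: [0.5565, 0.2366, 0.1469]
eef_rot: [-180.0, 0.1, -126.7]
contact_force: [1.7, 3.4, 0.7]
gripper_width: 0.0626
gripper_force: 6.0
```

Emit:
jog_arm(
  deltas=[
    [[-1,0.08,0.1,-0.25,0],[-1,0.07,0.1,-0.25,0],[-1,0,0,0,0]],
  ],
)

```text
time_s: 24.95
tcp_pos: [0.5579, 0.2385, 0.1418]
eef_rot: [-180.0, 0.1, -126.7]
contact_force: [2.9, 4.3, 1.6]
gripper_width: 0.063
gripper_force: 6.0
```

Emit:
jog_arm(
  deltas=[
    [[-1,0.05,0.06,-0.25,0],[-1,0.04,0.05,-0.25,0],[-1,0,0,0,0]],
  ],
)

```text
time_s: 25.32
tcp_pos: [0.5578, 0.2386, 0.1361]
eef_rot: [180.0, -0.1, -126.7]
contact_force: [2.8, 3.2, 0.8]
gripper_width: 0.0628
gripper_force: 6.0
```

Emit:
jog_arm(
  deltas=[
    [[-1,0.03,0.04,-0.2,0],[-1,0.03,0.04,-0.15,0],[-1,0,0,0,0]],
  ],
)

```text
time_s: 25.7
tcp_pos: [0.5585, 0.2395, 0.1327]
eef_rot: [180.0, -0.1, -126.7]
contact_force: [1.0, 1.7, 1.6]
gripper_width: 0.0629
gripper_force: 6.0
```

Emit:
jog_arm(
  deltas=[
    [[-1,0.02,0.03,-0.15,0],[-1,0,0,-0.1,0],[-1,0,0,0,0]],
  ],
)

```text
time_s: 26.08
tcp_pos: [0.559, 0.2399, 0.1314]
eef_rot: [-180.0, -0.0, -126.7]
contact_force: [-0.9, -0.1, 7.4]
gripper_width: 0.0628
gripper_force: 6.0
```

Emit:
jog_arm(
  deltas=[
    [[-1,0.12,0.16,-0.09,0],[-1,0.12,0.16,-0.09,0],[-1,0,0,0,0]],
  ],
)

```text
time_s: 26.45
tcp_pos: [0.5617, 0.243, 0.1296]
eef_rot: [-180.0, -0.0, -126.7]
contact_force: [-0.2, -0.2, 6.6]
gripper_width: 0.0631
gripper_force: 6.0
```

Emit:
jog_arm(
  deltas=[
    [[-1,0.12,0.16,-0.09,0],[-1,0.06,0.08,-0.04,0],[-1,0,0,0,0]],
  ],
)

```text
time_s: 26.82
tcp_pos: [0.5634, 0.2452, 0.1283]
eef_rot: [-180.0, -0.0, -126.7]
contact_force: [-0.2, 0.5, 6.1]
gripper_width: 0.0625
gripper_force: 6.0
```

Emit:
jog_arm(
  deltas=[
    [[-1,0.06,0.08,-0.04,0],[-1,0,0,0,0]],
  ],
)

```text
time_s: 27.08
tcp_pos: [0.5636, 0.2455, 0.1279]
eef_rot: [-180.0, -0.1, -126.7]
contact_force: [-1.6, -1.0, 7.5]
gripper_width: 0.0629
gripper_force: 6.0
```

Emit:
jog_arm(
  deltas=[
    [[-1,0.12,0.16,-0.07,0],[-1,0,0,0,0]],
  ],
)

```text
time_s: 27.32
tcp_pos: [0.5642, 0.2465, 0.1268]
eef_rot: [-180.0, -0.2, -126.7]
contact_force: [-2.6, -3.6, 7.5]
gripper_width: 0.0627
gripper_force: 6.0
```

Emit:
jog_arm(
  deltas=[
    [[1,0,0,0,0],[1,0,0,0,0],[1,0,0,0,0],[1,0,0,2,0],[1,-1,-1.4,3.5,0],[1,-1,-1.4,3.5,0],[1,-1,-1.4,2,0],[1,0,0,0,0]],
  ],
)

```text
time_s: 28.32
tcp_pos: [0.535, 0.2057, 0.2382]
eef_rot: [-180.0, 0.2, -126.8]
contact_force: [0.1, -0.5, 0.0]
gripper_width: 0.0876
gripper_force: 0.0
```

```bash
cat > chk.py <<'E'
from rack import *
s=r.get_state();print(s['tcp_pos'],s['eef_rot'][2],s['contact_force'],s['time_s'])
sd=r.capture('side');cv2.imwrite('pics/chk_side.png',sd)
I['wrist']=W
w=r.capture('wrist');cv2.imwrite('pics/chk_wrist.png',w)
o=np.array([.5678,.2499,.037]);M=R(np.radians(53.3))
def fitbox(colf,dims,p0):
    """pose in rack frame: x,z (slope), tilt about y, y"""
    wd,L,H=dims;C=np.array([(x,y,z) for x in(-L/2,L/2) for y in(-wd/2,wd/2) for z in(0,H)])
    ms={}
    for n,im in(('side',sd),):
        m=colf(cv2.cvtColor(im,cv2.COLOR_BGR2HSV)).astype(np.uint8)
        roi=np.zeros_like(m);c=proj(n,o+M@np.array((p0[0],0,p0[1]+H/2)),I[n]).astype(int);roi[max(c[1]-45,0):c[1]+45,max(c[0]-45,0):c[0]+45]=1
        ms[n]=cv2.GaussianBlur(cv2.morphologyEx(m*roi*255,cv2.MORPH_OPEN,np.ones((3,3))),(0,0),1.5).astype(float);print(n,'mask',int(ms[n].sum()/255))
    def cost(p):
        a=np.radians(p[2]);e=0
        Q=C@np.array([[np.cos(a),0,-np.sin(a)],[0,1,0],[np.sin(a),0,np.cos(a)]])+np.array((p[0],p[3],p[1]))/1e3
        for n,m in ms.items():
            q=np.array([proj(n,o+M@v,I[n]) for v in Q]);t=np.zeros(m.shape,np.uint8)
            cv2.fillConvexPoly(t,cv2.convexHull(np.round(q*16).astype(np.int32)),255,cv2.LINE_8,4)
            e+=np.mean((cv2.GaussianBlur(t,(0,0),1.5)-m)**2)
        return e
    from scipy.optimize import minimize
    x0=np.array([p0[0]*1e3,p0[1]*1e3,0,0]);b=minimize(cost,x0,method='Nelder-Mead',options=dict(initial_simplex=[x0,x0+(4,0,0,0),x0+(0,4,0,0),x0+(0,0,8,0),x0+(0,0,0,4)]))
    print('x,z mm, tilt deg, y mm',b.x,'cost',cost(x0),b.fun)
red=lambda h:((h[...,0]<8)|(h[...,0]>170))&(h[...,1]>90)
tan=lambda h:(h[...,0]>8)&(h[...,0]<22)&(h[...,1]>60)
E
python3 -c "
from chk import *
fitbox(red,(.063,.088,.04),(-.044,.048))"
```

```text
[0.535  0.2057 0.2382] -126.75431044391945 [ 0.1011 -0.4656  0.0036] 28.325
side mask 200
x,z mm, tilt deg, y mm [-45.5617  56.0342   9.789   -2.1329] cost 105.76261393229167 76.505703125
```

Emit:
jog_arm(
  deltas=[
    [[1,-1.2,-4,0,0.06],[1,-1.2,-5.2,-1,0.06],[1,-1.2,-5.2,-1,0.06],[1,-1.2,-5.2,-1,0.06],[1,-1.2,-5.2,-1,0.06],[1,-1.2,-5.2,-1,0.06],[1,-1.2,-5.2,-1,0.06],[1,-0.9,-4.7,-1,0.06]],
  ],
)

```text
time_s: 29.42
tcp_pos: [0.441, -0.1943, 0.1649]
eef_rot: [179.9, -0.0, -99.1]
contact_force: [0.5, -1.2, 0.0]
gripper_width: 0.0877
gripper_force: 0.0
```

Emit:
jog_arm(
  deltas=[
    [[1,0,0,0,0],[1,0,0,0,0]],
  ],
)

```text
time_s: 29.68
tcp_pos: [0.4418, -0.1929, 0.1655]
eef_rot: [179.9, -0.0, -99.3]
contact_force: [0.6, 0.4, 0.4]
gripper_width: 0.0877
gripper_force: 0.0
```

Run:
```python
from meas import *
measure('tan',(.4421,-.1931,np.radians(170.8)),(.056,.07,.03))
from chk import *
q=proj('side',o+M@np.array((-.044,0,.068)),I['side']).astype(int);print(q)
h=cv2.cvtColor(sd,cv2.COLOR_BGR2HSV)[q[1]-30:q[1]+31:6,q[0]];print(h)
red2=lambda h:((h[...,0]<10)|(h[...,0]>165))&(h[...,1]>70)
fitbox(red2,(.063,.088,.04),(-.044,.048))
```

```text
[ 0.4418 -0.1929  0.1655] -99.30633245012064 29.675
[ 284  187   68   85 5520] pred [316.2701 227.3553] [316.5179 228.9261]
box [ 0.4425 -0.191 ] 169.3902508873701 cost 37.4326953125 16.9052734375
[ 0.4422 -0.1924  0.1659] -99.23806536700005 [-0.1477 -0.7472  0.201 ] 29.725
[297 162]
[[ 38  34  30]
 [150  24  32]
 [135   7 144]
 [143   7 146]
 [178 147  97]
 [176 124  72]
 [178 120  72]
 [177 109  63]
 [150   8  62]
 [ 10  12  62]
 [120   4  64]]
side mask 651
x,z mm, tilt deg, y mm [-41.6802  46.5955   4.331    2.5649] cost 15.211380208333333 11.070416666666667
```

Emit:
jog_arm(
  deltas=[
    [[1,0,0.1,-4,-0.012],[1,0,0,-4,0],[1,0,0,-3.8,0],[1,0,0,-2.3,0],[1,0,0,0,0],[-1,0,0,0,0],[-1,0,0,0,0],[-1,0,0,0,0]],
  ],
  force=12,
)

```text
time_s: 30.82
tcp_pos: [0.4427, -0.1918, 0.0264]
eef_rot: [-179.9, 0.0, -99.9]
contact_force: [-0.1, 0.0, -0.1]
gripper_width: 0.0631
gripper_force: 0.0
```

Emit:
jog_arm(
  deltas=[
    [[-1,0,0,0,0],[-1,0,0,0,0],[-1,0,0,0,0]],
  ],
)

```text
time_s: 31.2
tcp_pos: [0.4424, -0.1921, 0.0264]
eef_rot: [-179.9, -0.0, -99.9]
contact_force: [-3.0, 0.0, 9.0]
gripper_width: 0.0331
gripper_force: 4.4
```

Run:
```python
from fit import *
s=r.get_state();print(s['tcp_pos'],s['eef_rot'],s['gripper_width'],s['gripper_force'],s['contact_force'],s['moment'])
Wi=r.camera_info('wrist');w=r.capture('wrist');sd=r.capture('side')
tan=lambda h:((h[...,0]>8)&(h[...,0]<22)&(h[...,1]>60)).astype(np.uint8)
for n,im,i in(('wrist',w,Wi),('side',sd,I['side'])):
    m=tan(cv2.cvtColor(im,cv2.COLOR_BGR2HSV));k,l,st,ce=cv2.connectedComponentsWithStats(m)
    for j in np.argsort(-st[1:,4])[:3]+1: print(n,st[j],ce[j],cv2.minAreaRect(np.argwhere(l==j)[:,::-1].astype(np.float32)))
    for z in (0,.03):
        print('pred',[proj(n,(.4425+.5*a*np.cos(t)*.056-.5*b*np.sin(t)*.07,-.191+.5*a*np.sin(t)*.056+.5*b*np.cos(t)*.07,z),i).round(0) for t in [np.radians(169.6)] for a,b in((-1,-1),(1,-1),(1,1),(-1,1))])
    if n=='wrist':
        for row in range(150,330,15):
            c=np.flatnonzero(m[row]);print(row,(c.min(),c.max(),len(c)) if len(c) else None)
```

```text
[ 0.4424 -0.1921  0.0264] [-179.9431   -0.0126  -99.8963] 0.03311263432153663 4.441866010092781 [-2.9795  0.0159  8.9747] [ 0.2431  0.7562 -0.0395]
wrist [  256   217   125    98 10202] [317.714  261.5472] ((318.0, 265.5), (97.0, 124.0), 90.0)
wrist [ 162  358  370   31 3183] [360.7449 376.2394] ((346.523681640625, 375.257080078125), (23.692073822021484, 369.0382385253906), 88.20499420166016)
wrist [ 271  346   94   18 1515] [317.934  354.3182] ((317.4999694824219, 354.4999694824219), (92.99998474121094, 16.999996185302734), 0.0)
pred [array([269., 334.]), array([365., 335.]), array([372., 216.]), array([264., 215.])]
pred [array([262., 363.]), array([372., 364.]), array([381., 230.]), array([255., 228.])]
150 None
165 None
180 None
195 None
210 None
225 (np.int64(260), np.int64(375), 114)
240 (np.int64(257), np.int64(379), 121)
255 (np.int64(258), np.int64(378), 121)
270 (np.int64(258), np.int64(377), 119)
285 (np.int64(181), np.int64(363), 81)
300 (np.int64(229), np.int64(406), 91)
315 (np.int64(222), np.int64(418), 14)
side [ 511  266   79   79 1599] [550.2239 304.9081] ((550.1550903320312, 306.38250732421875), (98.0955810546875, 36.514976501464844), 43.754634857177734)
side [249 311  31  37 835] [264.0347 332.0251] ((264.0, 329.0), (30.0, 36.0), 0.0)
side [459  84  16  56 279] [466.7168 109.2939] ((467.28875732421875, 111.83659362792969), (11.115740776062012, 56.160682678222656), 8.365886688232422)
pred [array([282., 321.]), array([254., 321.]), array([250., 348.]), array([280., 349.])]
pred [array([282., 311.]), array([253., 310.]), array([249., 338.]), array([279., 338.])]
```

Emit:
jog_arm(
  deltas=[
    [[-1,0,0,0,0],[-1,0,0,0,0]],
  ],
)

```text
time_s: 31.55
tcp_pos: [0.4427, -0.1921, 0.0264]
eef_rot: [-179.9, -0.0, -99.9]
contact_force: [-1.7, 0.6, 7.4]
gripper_width: 0.0052
gripper_force: 3.6
```

```bash
cat > q.py <<'E'
from fit import *
s=r.get_state();print(s['tcp_pos'],s['gripper_width'],s['gripper_force'],s['contact_force'],s['moment'],s['time_s'])
Wi=r.camera_info('wrist');w=r.capture('wrist');sd=r.capture('side');tp=r.capture('top')
tan=lambda h:((h[...,0]>8)&(h[...,0]<22)&(h[...,1]>60)).astype(np.uint8)
for n,im,i,b in(('wrist',w,Wi,(150,480,150,480)),('side',sd,I['side'],(290,370,230,310)),('top',tp,I['top'],(255,305,350,420))):
    m=tan(cv2.cvtColor(im,cv2.COLOR_BGR2HSV))[b[0]:b[1],b[2]:b[3]]
    st=4 if n!='wrist' else 12
    print(n);print('\n'.join(''.join('#' if v else '.' for v in row[::st//2 or 1]) for row in m[::st]))
E
python3 q.py
```

```text
[ 0.4427 -0.1921  0.0264] 0.005191004174013635 3.6212350205823896 [-1.6701  0.5961  7.4297] [ 0.1495  0.3098 -0.0254] 31.55
wrist
.......................................................
.......................................................
.......................................................
.......................................................
.......................................................
.......................................................
...................###################.................
..................#####################................
..................#####################................
..................#####################................
...................####################................
..........................#####.......#................
...........................###.........................
.......................#...###..##.....................
................................##.....................
.......................#.........#.....................
.......................#.........#.....................
..................
[... 1194 characters left out ...]
########...............
........................................
........................................
........................................
........................................
........................................
top
...................................
.#.................................
........#.....#..#.#...............
#####################..............
#####################..............
########.#.#########...............
...............#.#.................
................##.................
..###.#######.#######..............
#####################..............
######################.#...........
#################.##.##............
#######.####.#.####...#............
```

Emit:
jog_arm(
  deltas=[
    [[-1,0,0,0.5,0],[-1,0,0,0,0]],
  ],
)

```text
time_s: 31.95
tcp_pos: [0.4423, -0.1919, 0.0309]
eef_rot: [-180.0, 0.0, -99.9]
contact_force: [0.1, 0.7, 0.2]
gripper_width: 0.0002
gripper_force: 0.0
```

Emit:
jog_arm(
  deltas=[
    [[-1,0,0,1,0],[-1,0,0,0,0]],
  ],
)

```text
time_s: 32.2
tcp_pos: [0.4427, -0.1919, 0.0413]
eef_rot: [-179.9, 0.0, -99.9]
contact_force: [0.7, 0.3, -0.2]
gripper_width: 0.0004
gripper_force: 0.0
```

```bash
python3 q.py
```

```text
[ 0.4427 -0.1919  0.0413] 0.00042528610228864433 0.0 [ 0.6992  0.3306 -0.2345] [ 0.0832 -0.1022  0.0517] 32.2
wrist
.......................................................
.......................................................
.......................................................
.......................................................
.......................................................
.......................................................
...................###################.................
...................###################.................
...................###################.................
...................###################.................
...................###################.................
...........................##...................#......
......................#.....#..........................
.........................#..#.##.......................
.........................#.....#.......................
...............................#.......................
.........................#.....#.......................
.........................#....#.
[... 1180 characters left out ...]
########...............
........................................
........................................
........................................
........................................
........................................
top
...................................
...................................
.............#...##......#.........
###.#.################.............
#####################..............
###.#######.#########..............
................#..................
......#.........#..#...............
#######.####.#########.............
######################.............
##################.####............
########################...........
##################...####..........
```

Emit:
jog_arm(
  deltas=[
    [[1,0,0,2,0],[1,0,0,0,0],[1,0,0,0,0],[1,0,0,0,0],[1,0,0,0,0],[1,0,0,0,0],[1,0,0,0,0],[1,0,0,0,0]],
  ],
)

```text
time_s: 33.35
tcp_pos: [0.442, -0.1919, 0.0604]
eef_rot: [180.0, -0.0, -99.9]
contact_force: [0.1, -0.1, -0.1]
gripper_width: 0.0751
gripper_force: 0.0
```

Emit:
jog_arm(
  deltas=[
    [[1,0,0,0,0],[1,0,0,-1.5,0],[1,0,0,-1.5,0],[1,0,0,-0.7,0],[1,0,0,0,0]],
  ],
)

```text
time_s: 33.98
tcp_pos: [0.4418, -0.1919, 0.0232]
eef_rot: [179.9, -0.0, -99.9]
contact_force: [-0.2, -0.3, 0.0]
gripper_width: 0.0876
gripper_force: 0.0
```

Run:
```python
from meas import *
s=r.get_state();print(s['contact_force'],s['gripper_width'])
measure('tan',(.4425,-.191,np.radians(169.6)),(.056,.07,.03))
```

```text
[-0.2087 -0.257   0.014 ] 0.08762203736006356
[ 0.4418 -0.1919  0.0232] -99.9084247438758 33.975
[  254   218   126    98 11684] pred [316.1443 295.9183] [316.2182 266.1222]
box [ 0.4426 -0.1917] 170.0203224666483 cost 1230.8746516927083 1211.7109440104166
```

Emit:
jog_arm(
  deltas=[
    [[1,0,0,-0.3,0],[1,0,0,0,0]],
  ],
)

```text
time_s: 34.28
tcp_pos: [0.4421, -0.1919, 0.0206]
eef_rot: [-180.0, 0.0, -99.9]
contact_force: [0.0, 0.4, 0.0]
gripper_width: 0.0874
gripper_force: 0.0
```

Emit:
jog_arm(
  deltas=[
    [[1,0,0,-0.3,0],[1,0,0,0,0]],
  ],
)

```text
time_s: 34.52
tcp_pos: [0.4419, -0.1918, 0.0173]
eef_rot: [180.0, -0.0, -99.9]
contact_force: [0.5, 0.4, 0.3]
gripper_width: 0.0873
gripper_force: 0.0
```

Emit:
jog_arm(
  deltas=[
    [[1,0,0,-0.3,0],[1,0,0,0,0]],
  ],
)

```text
time_s: 34.78
tcp_pos: [0.4419, -0.1918, 0.0142]
eef_rot: [180.0, -0.0, -99.9]
contact_force: [0.2, 0.4, -0.7]
gripper_width: 0.0876
gripper_force: 0.0
```

Emit:
jog_arm(
  deltas=[
    [[1,0,0,-0.3,0],[1,0,0,0,0]],
  ],
)

```text
time_s: 35.02
tcp_pos: [0.4419, -0.1919, 0.0112]
eef_rot: [180.0, -0.0, -99.9]
contact_force: [-1.1, -0.3, -0.5]
gripper_width: 0.0879
gripper_force: 0.0
```

Emit:
jog_arm(
  deltas=[
    [[1,0,0,-0.2,0],[1,0,0,0,0]],
  ],
)

```text
time_s: 35.28
tcp_pos: [0.442, -0.1918, 0.0093]
eef_rot: [180.0, -0.0, -99.9]
contact_force: [0.3, -0.0, -0.9]
gripper_width: 0.0875
gripper_force: 0.0
```

Emit:
jog_arm(
  deltas=[
    [[-1,0,0,0,0],[-1,0,0,0,0],[-1,0,0,0,0],[-1,0,0,0,0]],
  ],
  force=12,
)

```text
time_s: 35.78
tcp_pos: [0.4421, -0.1919, 0.0095]
eef_rot: [-180.0, 0.0, -99.9]
contact_force: [-0.7, 0.1, -0.3]
gripper_width: 0.0558
gripper_force: 12.0
```

Emit:
jog_arm(
  deltas=[
    [[-1,0,0,0,0],[-1,0,0,0,0]],
  ],
)

```text
time_s: 36.02
tcp_pos: [0.4421, -0.1918, 0.0095]
eef_rot: [-180.0, -0.0, -99.9]
contact_force: [-0.6, -0.5, 0.1]
gripper_width: 0.0556
gripper_force: 12.0
```

Emit:
jog_arm(
  deltas=[
    [[-1,0,0,1.5,0],[-1,0,0,4.5,0],[-1,0,0,5.5,0],[-1,0,0,5.5,0],[-1,0.7,2.4,3,-0.026],[-1,1.4,4.9,0,-0.052],[-1,1.4,4.9,0,-0.052],[-1,1.4,4.9,0,-0.052]],
  ],
  force=20,
)

```text
time_s: 37.02
tcp_pos: [0.491, -0.0194, 0.2096]
eef_rot: [-180.0, 0.0, -110.5]
contact_force: [0.6, -0.5, -1.4]
gripper_width: 0.0558
gripper_force: 20.0
```

Emit:
jog_arm(
  deltas=[
    [[-1,1.4,4.9,0,-0.052],[-1,1.4,4.9,0,-0.052],[-1,1.4,4.9,0,-0.052],[-1,1.4,4.9,0,-0.052],[-1,1.4,4.9,0,-0.052],[-1,0.7,2.8,0,-0.026],[-1,0,0,0,0],[-1,0,0,0,0]],
  ],
)

```text
time_s: 38.02
tcp_pos: [0.5676, 0.2517, 0.209]
eef_rot: [180.0, -0.1, -126.7]
contact_force: [-0.4, -0.4, -1.2]
gripper_width: 0.0557
gripper_force: 20.0
```

Emit:
jog_arm(
  deltas=[
    [[-1,0.1,0,-1.5,0],[-1,0,0,-1.5,0],[-1,0,0,-1.2,0],[-1,0,0,-0.4,0],[-1,0,0,0,0]],
  ],
)

```text
time_s: 38.65
tcp_pos: [0.5691, 0.252, 0.1631]
eef_rot: [180.0, -0.0, -126.7]
contact_force: [-0.2, -1.1, -0.4]
gripper_width: 0.0558
gripper_force: 20.0
```

Emit:
jog_arm(
  deltas=[
    [[-1,0,0,0,0],[-1,0,0,-0.2,0],[-1,0,0,-0.2,0],[-1,0,0,0,0]],
  ],
  force=5,
)

```text
time_s: 39.15
tcp_pos: [0.569, 0.2521, 0.1593]
eef_rot: [180.0, -0.0, -126.7]
contact_force: [-0.4, 0.3, -0.2]
gripper_width: 0.0557
gripper_force: 5.0
```

Emit:
jog_arm(
  deltas=[
    [[-1,0,0,-0.2,0],[-1,0,0,-0.2,0],[-1,0,0,0,0]],
  ],
)

```text
time_s: 39.52
tcp_pos: [0.5695, 0.2526, 0.1557]
eef_rot: [-180.0, 0.1, -126.7]
contact_force: [0.7, 2.6, -0.3]
gripper_width: 0.0558
gripper_force: 5.0
```

Emit:
jog_arm(
  deltas=[
    [[-1,0.03,0.04,-0.2,0],[-1,0.04,0.05,-0.2,0],[-1,0,0,0,0]],
  ],
)

```text
time_s: 39.9
tcp_pos: [0.5701, 0.2534, 0.1515]
eef_rot: [-180.0, 0.0, -126.7]
contact_force: [1.3, 3.4, 0.8]
gripper_width: 0.0562
gripper_force: 5.0
```

Emit:
jog_arm(
  deltas=[
    [[-1,0.07,0.09,-0.22,0],[-1,0.06,0.08,-0.22,0],[-1,0,0,0,0]],
  ],
)

```text
time_s: 40.28
tcp_pos: [0.5708, 0.2544, 0.1465]
eef_rot: [180.0, -0.1, -126.7]
contact_force: [0.6, 0.9, -0.1]
gripper_width: 0.0561
gripper_force: 5.0
```

Emit:
jog_arm(
  deltas=[
    [[-1,0.05,0.07,-0.2,0],[-1,0.05,0.06,-0.2,0],[-1,0,0,0,0]],
  ],
)

```text
time_s: 40.65
tcp_pos: [0.5718, 0.2558, 0.1426]
eef_rot: [180.0, -0.1, -126.7]
contact_force: [-0.0, 0.3, -1.4]
gripper_width: 0.0561
gripper_force: 5.0
```

Emit:
jog_arm(
  deltas=[
    [[-1,0.02,0.03,-0.15,0],[-1,0,0,0,0]],
  ],
)

```text
time_s: 40.9
tcp_pos: [0.5722, 0.2563, 0.1414]
eef_rot: [180.0, -0.0, -126.7]
contact_force: [0.6, -0.9, 0.3]
gripper_width: 0.056
gripper_force: 5.0
```

Emit:
jog_arm(
  deltas=[
    [[-1,0,0,-0.15,0],[-1,0,0,0,0]],
  ],
)

```text
time_s: 41.15
tcp_pos: [0.5724, 0.2565, 0.1401]
eef_rot: [-180.0, 0.0, -126.7]
contact_force: [1.0, 1.0, 0.0]
gripper_width: 0.0558
gripper_force: 5.0
```

Emit:
jog_arm(
  deltas=[
    [[-1,0,0,-0.15,0],[-1,0,0,0,0]],
  ],
)

```text
time_s: 41.4
tcp_pos: [0.5728, 0.2567, 0.1394]
eef_rot: [-180.0, 0.1, -126.7]
contact_force: [-0.5, 0.0, 4.6]
gripper_width: 0.0564
gripper_force: 5.0
```

Emit:
jog_arm(
  deltas=[
    [[-1,0,0,-0.15,0],[-1,0,0,0,0]],
  ],
)

```text
time_s: 41.65
tcp_pos: [0.5729, 0.2568, 0.1381]
eef_rot: [-180.0, 0.1, -126.7]
contact_force: [-1.4, 0.2, 6.9]
gripper_width: 0.056
gripper_force: 5.0
```

Emit:
jog_arm(
  deltas=[
    [[-1,0.12,0.16,-0.06,0],[-1,0.12,0.16,-0.09,0],[-1,0,0,0,0]],
  ],
)

```text
time_s: 42.02
tcp_pos: [0.5752, 0.2597, 0.1362]
eef_rot: [-180.0, 0.1, -126.7]
contact_force: [0.0, 0.2, 4.3]
gripper_width: 0.0557
gripper_force: 5.0
```

Emit:
jog_arm(
  deltas=[
    [[-1,0.12,0.16,-0.08,0],[-1,0,0,0,0]],
  ],
)

```text
time_s: 42.28
tcp_pos: [0.5757, 0.2605, 0.135]
eef_rot: [-180.0, -0.1, -126.7]
contact_force: [-1.2, -1.9, 5.3]
gripper_width: 0.0558
gripper_force: 5.0
```

Emit:
jog_arm(
  deltas=[
    [[-1,0.08,0.1,-0.05,0],[-1,0,0,0,0]],
  ],
)

```text
time_s: 42.52
tcp_pos: [0.5761, 0.2611, 0.1343]
eef_rot: [180.0, -0.1, -126.7]
contact_force: [-3.1, -2.5, 5.6]
gripper_width: 0.056
gripper_force: 5.0
```

Emit:
jog_arm(
  deltas=[
    [[1,0,0,0,0],[1,0,0,0,0],[1,0,0,0,0],[1,0,0,2,0],[1,0,0,4,0],[1,-1,-3,3,0],[1,-2,-5,1,0],[1,-2,-5,0,0]],
  ],
)

```text
time_s: 43.52
tcp_pos: [0.5265, 0.1313, 0.2352]
eef_rot: [-180.0, 0.1, -126.7]
contact_force: [0.6, -0.8, 0.1]
gripper_width: 0.0877
gripper_force: 0.0
```

Emit:
jog_arm(
  deltas=[
    [[1,-2,-5,0,0],[1,-2,-5,0,0],[1,-2,-5,0,0],[1,0,0,0,0]],
  ],
)

```text
time_s: 44.02
tcp_pos: [0.4652, -0.0202, 0.2347]
eef_rot: [-180.0, 0.0, -126.9]
contact_force: [0.2, -0.1, 0.6]
gripper_width: 0.0874
gripper_force: 0.0
```

Run:
```python
from chk import *
red2=lambda h:((h[...,0]<10)|(h[...,0]>165))&(h[...,1]>70)
tan2=lambda h:(h[...,0]>8)&(h[...,0]<24)&(h[...,1]>60)
fitbox(red2,(.063,.088,.04),(-.044,.048))
fitbox(tan2,(.056,.07,.03),(-.035,.088))
# how the fit cost depends on tilt / height, for the actual wrist & side pictures
I0=I
q=[proj('side',o+M@np.array(P),I['side']).round(1) for P in [(-.07,-.028,.088),(-.07,.028,.088),(-.07,-.028,.118),(-.07,.028,.118),(0,-.028,.118),(0,.028,.118)]];print(q)
hs=cv2.cvtColor(sd,cv2.COLOR_BGR2HSV)
for n,f in(('tan',tan2),('red',red2)):
    m=f(hs)[125:190,265:330];print(n);print('\n'.join(''.join('#' if v else '.' for v in row) for row in m[::2]))
```

```text
[ 0.4652 -0.0202  0.2347] -126.89816555203599 [ 0.2114 -0.1494  0.563 ] 44.025
side mask 186
x,z mm, tilt deg, y mm [-36.1435  41.1683   9.2222  -0.968 ] cost 109.49716471354166 84.77267252604166
side mask 58
x,z mm, tilt deg, y mm [-35.5104  90.8338   7.7066  -2.6519] cost 99.26439453125 82.631748046875
[array([304. , 158.1]), array([283.7, 152.7]), array([306.4, 145.6]), array([285.8, 140.3]), array([318.8, 144.9]), array([299.1, 139.9])]
tan
.................................................................
.................................................................
.................................................................
.................................................................
.................................................................
.................................................................
.................................................................
.................................................................
.................................................................
.........................................................
[... 3008 characters left out ...]
......################..................
..............................#################..................
............................#################....................
.................................................................
.................................................................
.................................................................
.................................................................
.................................................................
.................................................................
.................................................................
.................................................................
```

Emit:
jog_arm(
  deltas=[
    [[1,0,-5.5,0,0],[1,-0.5,-5.5,0,0],[1,-0.5,-5.5,0,0],[1,-0.5,-5.5,0,0],[1,0,-3,0,0],[1,0,0,0,0]],
  ],
)

```text
time_s: 44.88
tcp_pos: [0.4523, -0.2689, 0.2335]
eef_rot: [179.9, -0.0, -126.8]
contact_force: [-1.0, 0.1, -0.2]
gripper_width: 0.0874
gripper_force: 0.0
```

```bash
cat > fin.py <<'E'
from chk import *
red2=lambda h:((h[...,0]<10)|(h[...,0]>165))&(h[...,1]>70)
tan2=lambda h:(h[...,0]>8)&(h[...,0]<24)&(h[...,1]>60)
fitbox(red2,(.063,.088,.04),(-.044,.048))
fitbox(tan2,(.056,.07,.03),(-.035,.088))
hs=cv2.cvtColor(sd,cv2.COLOR_BGR2HSV)
t=tan2(hs)[130:190,268:325];d=red2(hs)[130:190,268:325]
print('\n'.join(''.join('t' if a else 'r' if b else '.' for a,b in zip(x,y)) for x,y in zip(t[::2],d[::2])))
tp=r.capture('top');cv2.imwrite('pics/fin_top.png',tp);ht=cv2.cvtColor(tp,cv2.COLOR_BGR2HSV)
for n,f,dm,p in(('red',red2,(.063,.088),(-.044,0,.088)),('tan',tan2,(.056,.07),(-.035,0,.118))):
    m=f(ht)[190:270,150:240].astype(np.uint8);k,l,st,ce=cv2.connectedComponentsWithStats(m);j=1+np.argmax(st[1:,4])
    pts=np.argwhere(l==j)[:,::-1].astype(np.float32)+(150,190);print(n,st[j],ce[j]+(150,190),cv2.minAreaRect(pts.astype(np.float32)),'nominal top centre',proj('top',o+M@np.array(p),I['top']))
    c=np.array([proj('top',o+M@np.array((p[0]+a*dm[1]/2,b*dm[0]/2,p[2])),I['top']) for a,b in((1,1),(1,-1),(-1,-1),(-1,1))],np.float32);print(cv2.minAreaRect(c))
E
python3 fin.py
```

```text
[ 0.4523 -0.2689  0.2335] -126.82768346175361 [-1.0395  0.1047 -0.1592] 44.875
side mask 360
x,z mm, tilt deg, y mm [-36.7459  42.9965   9.566   -3.5864] cost 70.63660807291667 50.370716145833335
side mask 317
x,z mm, tilt deg, y mm [-31.6712  87.4653   4.3894  -1.5473] cost 29.18234700520833 27.043190104166666
..............................t..........................
.........................................................
.............................t...........................
...............................r.........................
.........................................................
.........................................................
.......................tttttttttttttttt..................
.......................ttttttttttttttttttttttt...........
.......................ttttttttttttttttttttttttttt.......
........................tttttttttttttttttttt....t........
.......................tttttttttttttttttt................
.......................tttttttttttttttttt................
.......................ttttttttttttttttt.................
........................rrrtttttt
[... 838 characters left out ...]
........................................................
.........................................................
red [ 18  23  37  36 515] [189.5767 233.0835] ((187.24606323242188, 231.83370971679688), (24.369096755981445, 30.93903160095215), 39.559669494628906) nominal top centre [173.9496 221.4404]
((174.0152587890625, 221.84957885742188), (34.46495056152344, 31.523744583129883), 36.77057647705078)
tan [   0    7   41   43 1041] [168.7935 217.9001] ((168.3400115966797, 217.8800048828125), (36.400001525878906, 30.200002670288086), 36.86989974975586) nominal top centre [162.9998 214.1947]
((163.03656005859375, 214.48939514160156), (27.585798263549805, 28.47456932067871), 36.89419174194336)
```

```bash
cat > joint.py <<'E'
from chk import *
from scipy.optimize import minimize
red2=lambda h:((h[...,0]<10)|(h[...,0]>165))&(h[...,1]>70)
tan2=lambda h:(h[...,0]>8)&(h[...,0]<24)&(h[...,1]>60)
im={'side':sd,'top':cv2.imread('pics/fin_top.png')};B={'side':(135,185,275,325),'top':(195,262,145,225)}
def big(m):
    m=cv2.morphologyEx(m.astype(np.uint8),cv2.MORPH_CLOSE,np.ones((3,3)));k,l,st,ce=cv2.connectedComponentsWithStats(m);return (l==1+np.argmax(st[1:,4])).astype(np.uint8)
obs={}
for n in im:
    b=B[n];h=cv2.cvtColor(im[n],cv2.COLOR_BGR2HSV)[b[0]:b[1],b[2]:b[3]]
    t=big(tan2(h));obs[n]=(t,big(red2(h))*(1-t))
    print(n,obs[n][0].sum(),obs[n][1].sum())
    print('\n'.join(''.join('t' if a else 'r' if c else '.' for a,c in zip(x,y)) for x,y in zip(obs[n][0][::2],obs[n][1][::2]))) if n=='top' else 0
def hull(n,p,d):
    w,L,H=d;a=np.radians(p[2]);C=np.array([(x,y,z) for x in(-L/2,L/2) for y in(-w/2,w/2) for z in(0,H)])
    Q=C@np.array([[np.cos(a),0,-np.sin(a)],[0,1,0],[np.sin(a),0,np.cos(a)]])+np.array((p[0],p[3],p[1]))/1e3
    b=B[n];q=np.array([proj(n,o+M@v,I[n]) for v in Q])-(b[2],b[0]);t=np.zeros((b[1]-b[0],b[3]-b[2]),np.uint8)
    cv2.fillConvexPoly(t,cv2.convexHull(np.round(q*16).astype(np.int32)),1,cv2.LINE_8,4);return t
G=lambda m:cv2.GaussianBlur(m.astype(np.float32),(0,0),1.2)
def cost(p,per=False):
    e=[]
    for n in im:
        t=hull(n,p[4:8],(.056,.07,.03));d=hull(n,p[:4],(.063,.088,.04))*(1-t)
        e+=[((G(t)-G(obs[n][0]))**2).sum(),((G(d)-G(obs[n][1]))**2).sum()]
    return e if per else sum(e)+0.02*(0)
x0=np.array([-44,48,0,0,-35,88,0,0.]);print('nominal',cost(x0),cost(x0,True))
S=np.vstack([x0]+[x0+v for v in np.diag([3,3,5,3,3,3,5,3.])])
b=minimize(cost,x0,method='Nelder-Mead',options=dict(initial_simplex=S,maxfev=4000));print('free',b.x,b.fun,cost(b.x,True))
f=lambda v:cost(np.array([-44+v[0],48+v[1],0,v[2],-35+v[0],88+v[1],0,v[3]]))
c=minimize(f,np.zeros(4),method='Nelder-Mead',options=dict(initial_simplex=np.vstack([np.zeros(4),np.eye(4)*3])));print('flat, common offset',c.x,c.fun)
E
python3 joint.py
```

```text
[ 0.4522 -0.267   0.2339] -126.67915303351876 [ 0.36   -0.597   0.1137] 45.025
side 338 368
top 1054 510
................................................................................
.................tt.............................................................
................tttttt..........................................................
..............ttttttttttt.......................................................
............ttttttttttttttttt...................................................
...........ttttttttttttttttttttt................................................
.........ttttttttttttttttttttttttt..............................................
........ttttttttttttttttttttttttttttt...........................................
......tttttttttttttttttttttttttttttttttt........................................
.....tttttttttttttttttttttttttttttttttttttr.....................................
....ttttttttttttttttttttttttttttttttttttttttrr..................................
..ttttttttttttttttttttttttttttttttttttttttttttrrr...............................
...tttttttttttttttttttt
[... 1429 characters left out ...]
.....
................................................................................
................................................................................
................................................................................
................................................................................
nominal 490.00037 [np.float32(128.73038), np.float32(255.52597), np.float32(42.127327), np.float32(63.616688)]
free [-43.8606  50.9324   5.161    1.6861 -38.096   85.9808   2.4757  -0.128 ] 374.4971008300781 [np.float32(124.0774), np.float32(196.22302), np.float32(6.3127017), np.float32(47.88398)]
flat, common offset [-0.7479  0.2999 -0.0423 -0.1262] 476.8890075683594
```

Emit:
jog_arm(
  deltas=[
    [[1,-2.4,-5,0,0],[1,-2.4,-5,0,0],[1,-2.4,-5,0,0],[1,-2.4,-5,0,0],[1,-2.4,-5,0,0],[1,0,0,0,0]],
  ],
)

```text
time_s: 45.88
tcp_pos: [0.3305, -0.5198, 0.2336]
eef_rot: [180.0, -0.0, -126.9]
contact_force: [-0.9, 0.3, -0.9]
gripper_width: 0.0876
gripper_force: 0.0
```

```bash
sed -i "s/if n=='top' else 0/if n=='side' else 0/; s#cv2.imread('pics/fin_top.png')#r.capture('top')#" joint.py; python3 joint.py
```

```text
[ 0.3305 -0.5198  0.2336] -126.87537768002771 [-0.9172  0.3059 -0.9348] 45.875
side 417 592
..................................................
..................................................
..................................................
..........ttttttttttttttttt.......................
..........ttttttttttttttttttttttttt...............
..........ttttttttttttttttttttttttttttttttt.......
..........ttttttttttttttttttttttttttttttttt.......
..........tttttttttttttttttttttttt................
.........ttttttttttttttttttttttttt................
.........tttttttttttttttttttttttt.................
....rrrrrrrrrrrrttttttttttttttttt.................
....rrrrrrrrrrrrrrrrrrrrtttttttttttttttr..........
....rrrrrrrrrrrrrrrrrrrrrrrrrrrrrrrrrrrr..........
....rrrrrrrrrrrrrrrrrrrrrrrrrrrrrrrrrrrr..........
....rrrrrrrrrrrrrrrrrrrrrrrrrrrrrrrrrrr...........
...rrrrrrrrrrrrrrrrrrrrrrrrrrrrrrrrrrr............
...rrrrrrrrrrrrrrrrrrrrrrrrrrrrrrrrrrr............
...rrrrrrrrrrrrrrrrrrrrrrrrrrrrrrrrrr.............
........rrrrrrrrrrrrrrrrrrrrrrrrrrrrr.............
...............rrrrrrrrrrrrrrrrrrrr...............
..................................................
..................................................
..................................................
..................................................
..................................................
top 1052 515
nominal 228.27684 [np.float32(69.94465), np.float32(55.278946), np.float32(42.119164), np.float32(60.934082)]
free [-40.9313  48.963    0.2952   1.4843 -37.9875  86.6345   2.1776  -0.0653] 150.23793029785156 [np.float32(62.57348), np.float32(47.997334), np.float32(9.264883), np.float32(30.402231)]
flat, common offset [-0.6659  0.1484  0.2674  0.148 ] 214.37554931640625
```

Emit:
jog_arm(
  deltas=[
    [[-1,1.5,4,0,0],[-1,1.5,5.5,0,0],[-1,1.5,5.5,0,0],[-1,1.5,5.5,0,0],[-1,1.5,5.5,0,0],[-1,1.5,5.5,0,0],[-1,1.5,5.5,0,0],[-1,1.5,5.5,0,0]],
  ],
  force=10,
)

```text
time_s: 47.02
tcp_pos: [0.4517, -0.0896, 0.235]
eef_rot: [-179.9, 0.1, -126.6]
contact_force: [0.5, 0.0, -0.3]
gripper_width: 0.0132
gripper_force: 0.0
```

Emit:
jog_arm(
  deltas=[
    [[-1,1.5,5.5,0,0],[-1,1.5,5.5,0,0],[-1,1.5,5.5,0,0],[-1,1.5,5.5,0,0],[-1,1.5,5,0,0],[-1,1,3,0,0],[-1,0,0,0,0],[-1,0,0,0,0]],
  ],
)

```text
time_s: 48.02
tcp_pos: [0.5356, 0.2078, 0.2344]
eef_rot: [180.0, -0.0, -126.6]
contact_force: [1.0, 0.6, -0.1]
gripper_width: 0.0002
gripper_force: 0.0
```

Emit:
jog_arm(
  deltas=[
    [[-1,0,0,-3,0],[-1,0,0,-3,0],[-1,0,0,-1.5,0],[-1,0,0,0,0],[-1,0.36,0.48,0,0],[-1,0.36,0.48,0,0],[-1,0.24,0.32,0,0],[-1,0,0,0,0]],
  ],
)

```text
time_s: 49.02
tcp_pos: [0.5465, 0.2203, 0.1594]
eef_rot: [-180.0, 0.0, -126.7]
contact_force: [-0.5, -0.7, -0.6]
gripper_width: 0.0004
gripper_force: 0.0
```

Emit:
jog_arm(
  deltas=[
    [[-1,0.12,0.16,0,0],[-1,0.12,0.16,0,0],[-1,0,0,0,0]],
  ],
)

```text
time_s: 49.4
tcp_pos: [0.5487, 0.2232, 0.1592]
eef_rot: [-180.0, -0.0, -126.7]
contact_force: [0.6, -0.6, -0.5]
gripper_width: 0.0003
gripper_force: 0.0
```

Emit:
jog_arm(
  deltas=[
    [[-1,0.12,0.16,0,0],[-1,0,0,0,0]],
  ],
)

```text
time_s: 49.65
tcp_pos: [0.5499, 0.2248, 0.1593]
eef_rot: [-180.0, 0.0, -126.7]
contact_force: [-0.2, -0.2, -0.1]
gripper_width: 0.0004
gripper_force: 0.0
```

Emit:
jog_arm(
  deltas=[
    [[-1,0.12,0.16,0,0],[-1,0,0,0,0]],
  ],
)

```text
time_s: 49.9
tcp_pos: [0.5512, 0.2264, 0.1593]
eef_rot: [-180.0, 0.0, -126.7]
contact_force: [-0.2, 0.2, 0.6]
gripper_width: 0.0003
gripper_force: 0.0
```

Emit:
jog_arm(
  deltas=[
    [[-1,0.12,0.16,0,0],[-1,0,0,0,0]],
  ],
)

```text
time_s: 50.15
tcp_pos: [0.5516, 0.2272, 0.159]
eef_rot: [180.0, -0.1, -126.7]
contact_force: [-2.9, -2.3, 0.8]
gripper_width: 0.0004
gripper_force: 2.4
```

Emit:
jog_arm(
  deltas=[
    [[-1,-0.6,-0.8,0,0],[-1,-1.2,-1.6,0,0],[-1,0,0,4,0],[-1,-1,-4,4,0],[-1,-2,-5,0,0],[-1,-2,-5,0,0],[-1,-2,-5,0,0],[-1,-2,-5,0,0]],
  ],
)

```text
time_s: 51.15
tcp_pos: [0.4425, -0.0379, 0.2395]
eef_rot: [-180.0, 0.1, -126.7]
contact_force: [0.6, -1.0, 0.7]
gripper_width: 0.0007
gripper_force: 0.0
```

Emit:
jog_arm(
  deltas=[
    [[-1,-1,-5,0,0],[-1,-1,-5,0,0],[-1,-1,-5,0,0],[-1,-2,-5,0,0],[-1,-2,-5,0,0],[-1,-2,-5,0,0],[-1,-2,-5,0,0],[-1,0,0,0,0]],
  ],
)

```text
time_s: 52.15
tcp_pos: [0.3317, -0.3884, 0.2389]
eef_rot: [180.0, -0.0, -127.0]
contact_force: [0.3, 1.0, 0.4]
gripper_width: 0.0007
gripper_force: 0.0
```

```bash
python3 joint.py | grep -v '^[.rt]*$'
```

```text
[ 0.3317 -0.3884  0.2389] -127.01190608945154 [0.2867 1.0091 0.4355] 52.15
side 414 592
top 1050 508
nominal 235.73859 [np.float32(72.49901), np.float32(56.246655), np.float32(41.910084), np.float32(65.08284)]
free [-41.8642  49.6094  -0.2797   1.8414 -38.5089  87.0667   2.3916  -0.185 ] 157.67942810058594 [np.float32(65.38375), np.float32(44.698784), np.float32(9.7302885), np.float32(37.866608)]
flat, common offset [-1.5845  0.4826  0.772   0.2262] 222.97695922851562
```

```bash
python3 -c "
from plant import r
print(r.close_job())"
```

```text
the job is handed in; nothing more can be done
None
```

I handed the job in at about 52 s (no verdict returned): the pin lies in the crate, and the three boxes are stacked flat against the backstop, as far as contact forces and image fits show. I made no final check on the timer, flask or marker; nothing suggested contact with them.

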